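# Test a batch of shielded modules and stamp the record card

## Task

Load every shielded module on the bench into its own bay of the test rack, lying flat with its brass plug in the contact block, then press the start button fully down and let it up. After that move all the modules flat into the tested tray, not stacked, and only then stand the hand stamp in the middle of the outlined box on the record card, press its head right down to the stop and let it up, and put the stamp back upright on the middle of its cork pad. Leave the other things on the bench where they are.

Things in the scene. Friction and masses are not known exactly. Their poses are not given: they have to be found in the camera images.
- module1: shielded electronics module: aluminium box 84 (its x) x 44 (its y) x 38 mm tall, 220 g, lying flat on the bench at the robot's left at the start. Origin at the centre of the underside, z up; a brass plug 12 mm across sticks out 12 mm from the middle of its +x end. The three modules are identical; two or three are present
- module1_plug (a point): tip of that module's brass plug: 54 mm ahead of the module's origin along its x, 20 mm above its underside
- module2: shielded electronics module: aluminium box 84 (its x) x 44 (its y) x 38 mm tall, 220 g, lying flat on the bench at the robot's left at the start. Origin at the centre of the underside, z up; a brass plug 12 mm across sticks out 12 mm from the middle of its +x end. The three modules are identical; two or three are present
- module2_plug (a point): tip of that module's brass plug: 54 mm ahead of the module's origin along its x, 20 mm above its underside
- module3: shielded electronics module: aluminium box 84 (its x) x 44 (its y) x 38 mm tall, 220 g, lying flat on the bench at the robot's left at the start. Origin at the centre of the underside, z up; a brass plug 12 mm across sticks out 12 mm from the middle of its +x end. The three modules are identical; two or three are present
- module3_plug (a point): tip of that module's brass plug: 54 mm ahead of the module's origin along its x, 20 mm above its underside
- rack: fixed grey rack, plate 150 (x) x 275 (y) x 12 mm, origin at its underside's centre, x away from the robot. Three bays 95 mm apart along y, each 91 (x) x 51 mm, between round steel rails 5 mm high, 8 mm thick (both sides and near end) and a black contact block at the far end: two 30 mm tall posts, 22 mm apart for the plug, and a back plate
- bay1 (a point): centre of that bay's floor, 12 mm above the bench; same axes as the rack (x along the bay to its contact block). A module centred in the bay has its origin here and the tip of its plug 54 mm from here along +x. Any module goes in any bay
- bay2 (a point): centre of that bay's floor, 12 mm above the bench; same axes as the rack (x along the bay to its contact block). A module centred in the bay has its origin here and the tip of its plug 54 mm from here along +x. Any module goes in any bay
- bay3 (a point): centre of that bay's floor, 12 mm above the bench; same axes as the rack (x along the bay to its contact block). A module centred in the bay has its origin here and the tip of its plug 54 mm from here along +x. Any module goes in any bay
- start (a joint): steel start button on the control box: 0 released, 0.007 (m) fully down; springs back; about 1.5 N to move and 5 N to hold fully down
- start_top (a point): centre of the top face of the round button (36 mm across), 65 mm above the bench when released, pressed straight down. It stands in the middle of a fixed grey box, 90 x 90 x 46 mm
- tray: fixed grey open tray for tested modules at the robot's right: 280 (its x) x 145 (its y) mm outside, 18 mm high, walls and floor 5 mm thick. Origin at the centre of its underside. Room for three modules side by side, each across the tray (80 mm apart)
- card_box (a point): centre of the outlined box (86 x 102 mm) on the record card, a fixed flat white card 100 x 130 x 2 mm; the point is on the card's surface. It lies in front of the rack, beside the control box
- stamp: hand stamp standing upright, loose, 320 g in all: grey base 76 (its x) x 60 (its y) x 14 mm, metal stem housing 44 x 26 mm up to 58 mm, and a sprung wooden grip head on top. Origin at the centre of the underside, z up. It can be lifted and carried by the head
- stamp_head (a joint): travel of the stamp's head into the housing, 0 up, 0.012 (m) fully down at its stop; springs back; about 3 N to move and 9 N to hold fully down
- stamp_top (a point): centre of the top of the stamp's head, 110 mm above the stamp's underside when up. The head is a block 50 (stamp's x) x 36 (stamp's y) x 30 mm tall; below it only a thin stem for 22 mm, then the housing
- stamp_pad: fixed flat cork pad, 100 (x) x 85 (y) x 4 mm, at the robot's right, between robot and tray: the stamp's place, where it stands at the start. Origin at the centre of its underside
- solder_reel: solder reel: aluminium spool, 62 mm across, 46 mm tall, standing; origin at the centre of its underside. Stands among the incoming modules. A bystander
- multimeter: dark hand multimeter lying flat, 150 x 75 x 40 mm, origin at the centre of its underside. A bystander
- parts_dish: round steel parts dish, 90 mm across, 40 mm tall, origin at the centre of its underside. A bystander
- screwdriver: black-handled screwdriver lying on the bench, 200 mm long, along its x. A bystander
- round_plug: black round cable plug standing on end, 56 mm across, 55 mm tall, origin at the centre of its underside. A bystander
- tape_roll: brown round roll lying flat, 90 mm across, 24 mm thick, origin at the centre of its underside. A bystander

How it is judged:
On the way, in this order (a step that is already met when the one before it is completed fails the run):
1. every module that is present lies flat in a bay of the rack with its plug in the contact block, released (((x of module1_plug in the frame of bay1 above 0.044 m and y of module1_plug in the frame of bay1 between -0.01 and 0.01 m and horizontal distance between module1 and bay1 below 0.01 m and z of module1 in the frame of bay1 below 0.004 m) or (x of module1_plug in the frame of bay2 above 0.044 m and y of module1_plug in the frame of bay2 between -0.01 and 0.01 m and horizontal distance between module1 and bay2 below 0.01 m and z of module1 in the frame of bay2 below 0.004 m) or (x of module1_plug in the frame of bay3 above 0.044 m and y of module1_plug in the frame of bay3 between -0.01 and 0.01 m and horizontal distance between module1 and bay3 below 0.01 m and z of module1 in the frame of bay3 below 0.004 m)) and angle between each of module1, module2, module3's own z axis and vertical below 0.08 rad and ((x of module2_plug in the frame of bay1 above 0.044 m and y of module2_plug in the frame of bay1 between -0.01 and 0.01 m and horizontal distance between module2 and bay1 below 0.01 m and z of module2 in the frame of bay1 below 0.004 m) or (x of module2_plug in the frame of bay2 above 0.044 m and y of module2_plug in the frame of bay2 between -0.01 and 0.01 m and horizontal distance between module2 and bay2 below 0.01 m and z of module2 in the frame of bay2 below 0.004 m) or (x of module2_plug in the frame of bay3 above 0.044 m and y of module2_plug in the frame of bay3 between -0.01 and 0.01 m and horizontal distance between module2 and bay3 below 0.01 m and z of module2 in the frame of bay3 below 0.004 m)) and ((x of module3_plug in the frame of bay1 above 0.044 m and y of module3_plug in the frame of bay1 between -0.01 and 0.01 m and horizontal distance between module3 and bay1 below 0.01 m and z of module3 in the frame of bay1 below 0.004 m) or (x of module3_plug in the frame of bay2 above 0.044 m and y of module3_plug in the frame of bay2 between -0.01 and 0.01 m and horizontal distance between module3 and bay2 below 0.01 m and z of module3 in the frame of bay2 below 0.004 m) or (x of module3_plug in the frame of bay3 above 0.044 m and y of module3_plug in the frame of bay3 between -0.01 and 0.01 m and horizontal distance between module3 and bay3 below 0.01 m and z of module3 in the frame of bay3 below 0.004 m)) and contact force between the fingers and module1 below 0.3 N and contact force between the fingers and module2 below 0.3 N and contact force between the fingers and module3 below 0.3 N), for 0.2 s.
2. the start button is pressed fully down with all the modules in their bays (((x of module1_plug in the frame of bay1 above 0.044 m and y of module1_plug in the frame of bay1 between -0.01 and 0.01 m and horizontal distance between module1 and bay1 below 0.01 m and z of module1 in the frame of bay1 below 0.004 m) or (x of module1_plug in the frame of bay2 above 0.044 m and y of module1_plug in the frame of bay2 between -0.01 and 0.01 m and horizontal distance between module1 and bay2 below 0.01 m and z of module1 in the frame of bay2 below 0.004 m) or (x of module1_plug in the frame of bay3 above 0.044 m and y of module1_plug in the frame of bay3 between -0.01 and 0.01 m and horizontal distance between module1 and bay3 below 0.01 m and z of module1 in the frame of bay3 below 0.004 m)) and angle between each of module1, module2, module3's own z axis and vertical below 0.08 rad and ((x of module2_plug in the frame of bay1 above 0.044 m and y of module2_plug in the frame of bay1 between -0.01 and 0.01 m and horizontal distance between module2 and bay1 below 0.01 m and z of module2 in the frame of bay1 below 0.004 m) or (x of module2_plug in the frame of bay2 above 0.044 m and y of module2_plug in the frame of bay2 between -0.01 and 0.01 m and horizontal distance between module2 and bay2 below 0.01 m and z of module2 in the frame of bay2 below 0.004 m) or (x of module2_plug in the frame of bay3 above 0.044 m and y of module2_plug in the frame of bay3 between -0.01 and 0.01 m and horizontal distance between module2 and bay3 below 0.01 m and z of module2 in the frame of bay3 below 0.004 m)) and ((x of module3_plug in the frame of bay1 above 0.044 m and y of module3_plug in the frame of bay1 between -0.01 and 0.01 m and horizontal distance between module3 and bay1 below 0.01 m and z of module3 in the frame of bay1 below 0.004 m) or (x of module3_plug in the frame of bay2 above 0.044 m and y of module3_plug in the frame of bay2 between -0.01 and 0.01 m and horizontal distance between module3 and bay2 below 0.01 m and z of module3 in the frame of bay2 below 0.004 m) or (x of module3_plug in the frame of bay3 above 0.044 m and y of module3_plug in the frame of bay3 between -0.01 and 0.01 m and horizontal distance between module3 and bay3 below 0.01 m and z of module3 in the frame of bay3 below 0.004 m)) and value of joint start above 0.0058 m), for 0.1 s.
3. the start button is let up again (value of joint start below 0.0015 m), for 0.1 s.
4. all the modules lie flat in the tested tray, released (x of module1 in the frame of tray between -0.125 and 0.125 m and y of module1 in the frame of tray between -0.06 and 0.06 m and z of each of module1, module2, module3 in the frame of tray below 0.01 m and angle between each of module1, module2, module3's own z axis and vertical below 0.08 rad and x of module2 in the frame of tray between -0.125 and 0.125 m and y of module2 in the frame of tray between -0.06 and 0.06 m and x of module3 in the frame of tray between -0.125 and 0.125 m and y of module3 in the frame of tray between -0.06 and 0.06 m and contact force between the fingers and module1 below 0.3 N and contact force between the fingers and module2 below 0.3 N and contact force between the fingers and module3 below 0.3 N), for 0.2 s.
5. the stamp stands on the middle of the outlined box of the card and its head is pressed down to the stop (horizontal distance between stamp and card_box below 0.02 m and z of stamp in the frame of card_box below 0.004 m and angle between stamp's own z axis and vertical below 0.08 rad and value of joint stamp_head above 0.0102 m), for 0.1 s.
6. the stamp's head is let up again (value of joint stamp_head below 0.0025 m), for 0.1 s.
At the end, for the whole second after the job is handed in: every module that is present lies flat on the tray's floor (origin within 125 mm along and 60 mm across of the tray's centre), released and at rest; the stamp stands upright on its pad within 25 mm of the pad's centre, head up; the start button is up (all of step 4 and linear speed of each of module1, module2, module3, stamp below 0.02 m/s and horizontal distance between stamp and stamp_pad below 0.025 m and z of stamp in the frame of stamp_pad below 0.008 m and angle between stamp's own z axis and vertical below 0.08 rad and value of joint stamp_head below 0.0025 m and value of joint start below 0.0015 m and contact force between the fingers and stamp below 0.3 N); the robot touches nothing.
It fails at once if a bystander on the bench is shifted by more than 40 mm or tipped over (distance of any of solder_reel, multimeter, parts_dish, screwdriver, round_plug, tape_roll from where it was at the start of the episode above 0.04 m or angle between any of solder_reel, multimeter, parts_dish, round_plug, tape_roll's own z axis and vertical above 0.5 rad).
Of module1, module2, module3 only 2 to 3 are there at a start; the rules pass over those that are not, and their reading is None.
At some moment in a run one of module1, module2, module3 may be knocked a few centimetres aside while the robot is not near it.
Once in a run the grip may slacken for a moment while it holds something.
It also fails if it takes over 210 s, if anything falls off the work surface, if the arm or the gripper's body presses on something with over 40 N, if the wrist force passes 120 N, or if a joint passes its speed limit or range.

## Robot

A 7-joint arm with a two-finger parallel gripper is mounted at the origin on the work surface. World frame = base frame: x ahead of the robot, y to its left, z up, the work surface at z = 0. Lengths are in m, angles in rad, forces in N, time in s.
With the tool pointing down it reaches from about 0.4 to 0.85 m from the base axis. Payload 10.4 kg.
Tool frame: the origin (TCP) lies midway between the tips of the shut fingers; the grasp point (between the pads) lies 19 mm behind it; z points along the fingers, y is the direction in which the jaws open and shut (so a half turn about z gives the same grasp; the last joint's range is limited). The gripper opens to 85 mm and grips with 20 to 120 N. Pads are 22 mm wide; open, the fingers measure 114 mm over their backs; the gripper's body (76 mm by 85 mm) begins 54 mm behind the grasp point. The pads swing forward as they close: fully open they stand 13 mm farther back than shut.
Start: joints at [-1.322, 0.332, -0.065, 1.46, 0.022, 1.35, -0.088], TCP at [0.168, 0.602, 0.194] pointing down, gripper open.
Joint ranges: [-2.6, 2.6], [-0.5, 2.12], [-1.47, 1.34], [0.16, 2.42], [-1.27, 4.41], [0.06, 2.06], [-2.6, 2.6]. Speed limits (rad/s): [2.22, 2.22, 2.79, 2.79, 3.14, 3.14, 3.14].

## Interface

Orientations are given as a unit quaternion [x, y, z, w].
In Python, from workcell import manip, camera, camera_info, workorder, nets gives the robot as it stands.
- The arm moves only by the tool apply_moves, never from a script. Its argument "commands" is a list of rows, each a list of 5 numbers: the shift along the tool's x, y, z in m, then the turn about the tool's z in degrees, then the gripper command: -1 is fully open, 1 is shut, values between are in proportion. A call has 1 to 5 rows; each row shifts and turns the pose as measured when the row begins, along the tool's axes as they then stand; what a row does not reach is not made up. A row lasts 1/12 s, in which the tool goes at most 41.7 mm and 7.16 degrees, less where a joint would pass 70% of its speed; a pose out of reach is approached as far as the arm can. A call is refused whole if a number of a shift passes 0.0417 or a number of a turn 7.16, either way. A call with a gripper value outside its range is refused whole. The fingers move at their own pace and stop on an object; "squeeze" is the grip in N (left out, the last holds). Time passes only in rows, so rows that do not move let the fingers close. It gives the time, the measured TCP pose, the force and the opening at its end, in the units of the state.
- manip.get_obs(): the state, without advancing time (a new reading comes with each control period).
- camera(name): name is "side" or "top"; returns (picture, depth): 384x512x3 uint8, red, green, blue; 384x512 float32, m along the optical axis (not along the pixel's ray), 0 where there is no reading.
- camera_info(name): a dict with "camera_matrix" (3x3 intrinsics, pixels), "xyz" and "rotation" of the camera in the world. Camera axes: x right, y down, z forward; pixel columns grow to the right and rows downward; lengths in m; the calibration is good to about 2 mm. A picture is of the moment at which its call begins. camera_info takes no time and is no camera call.
- workorder.hand_in(): hands the job in, once; it reports no verdict.
Trained networks look in the newest picture that a camera, given by its name, has taken for a name from the list of things; names that differ only in an ending like _2 or _b are one class to them, and where a whole thing is asked for, a point or a joint stands for the part that bears it (a point fixed in the world has none). Each returns a list of dicts, best first, with "conf" (0 to 1); they miss things now and then, are a little off and sometimes report something else, mostly with a low value. They report only what shows in the picture. A call takes as long as a camera call.
- nets.look_for(camera, thing): "rect" ([left, top, width, height] in pixels, round what is visible of it).
- nets.place_of(camera, thing): "xy" ([column, row] in pixels: a listed point, or the origin of a listed thing).
The state is a dict: "clock": time; "joint_pos": joint angles; "joint_velocities": joint speeds; "tau": joint torques, N m; "position": TCP position; "ee_rot": TCP orientation; "ft_force": force on the tool from outside, world axes, zero at the start; "torque": the same for the moment, N m; "grip_width": opening from 0.0 (shut) to 1.0 (fully open).
Only numpy, scipy, OpenCV 4.12 (cv2) and the standard library are available. Lean on these libraries where they do the work, as an engineer would, in place of code of your own. Each camera call takes 0.05 s, during which the arm holds its last target. There are 200 camera calls.

## Working session

There is one attempt and no reset: what is moved stays moved. The work goes in short steps, Python scripts to look and compute and a tool call to move; the robot and the scene stay as the last step left them, time stands still between calls to the robot, and variables do not carry over. Pictures are saved under pics/ and viewed, about 12 in all and at most 16, crops included, and the job is handed in when it is done.

Besides the shell and the picture viewer there is one more tool, called after "Call:" in YAML: its name, and indented under it one key for each argument. apply_moves: Moves the arm, as the interface text tells. Its arguments: {"type":"object","properties":{"commands":{"type":"array","items":{"type":"array","items":{"type":"number"}}},"squeeze":{"type":"number"}},"required":["commands"]}

```bash
mkdir -p pics; ls
cat > h.py <<'E'
import numpy as np, cv2
from workcell import manip, camera, camera_info, workorder, nets
from scipy.spatial.transform import Rotation as R
def info(n):
    i=camera_info(n); return np.array(i["camera_matrix"]),np.array(i["xyz"]),i["rotation"]
def rot(r):
    r=np.array(r); return r if r.shape==(3,3) else R.from_quat(r).as_matrix()
def ray(n,px,z):
    K,t,r=info(n); d=rot(r)@np.linalg.solve(K,[px[0],px[1],1]); return t+d*(z-t[2])/d[2]
def cloud(n,dep):
    K,t,r=info(n); v,u=np.mgrid[:dep.shape[0],:dep.shape[1]]
    p=np.stack([(u-K[0,2])/K[0,0]*dep,(v-K[1,2])/K[1,1]*dep,dep],-1)
    return p@rot(r).T+t
def obs():
    o=manip.get_obs(); e=R.from_quat(o["ee_rot"]).as_matrix()
    print("t%.2f"%o["clock"],"tcp",np.round(o["position"],4),"x",np.round(e[:,0],3),"y",np.round(e[:,1],3),"z",np.round(e[:,2],3),"F",np.round(o["ft_force"],1),"w%.3f"%o["grip_width"],"q",np.round(o["joint_pos"],2)); return o
E
python3 - <<'E'
from h import *
obs()
for c in("top","side"):
    im,d=camera(c); cv2.imwrite(f"pics/{c}0.png",im[:,:,::-1]); np.save(f"{c}0.npy",d)
    print(camera_info(c))
for th,z in [("module1",0.038),("rack",.012),("bay1",.012),("start_top",.065),("tray",.005),("card_box",.002),("stamp",.004),("stamp_top",.114),("stamp_pad",.004),("solder_reel",.0),("multimeter",.0),("parts_dish",0),("screwdriver",.01),("round_plug",0),("tape_roll",0),("module1_plug",.02)]:
    for r in nets.place_of("top",th)[:4]:
        print(th,np.round(r["xy"],1),round(r["conf"],2),np.round(ray("top",r["xy"],z if th!="module1" else 0),4))
E
```

```text
pics
t0.00 tcp [0.1677 0.6016 0.1928] x [-0.963  0.268 -0.   ] y [ 0.268  0.963 -0.001] z [-0.    -0.001 -1.   ] F [-0.4 -0.6  0.7] w1.002 q [-1.32  0.33 -0.06  1.46  0.02  1.35 -0.09]
{'camera_matrix': array([[421.77853723,   0.        , 258.25619994],
       [  0.        , 421.77853723, 191.03533797],
       [  0.        ,   0.        ,   1.        ]]), 'xyz': array([0.41491774, 0.07918856, 1.16769586]), 'rotation': array([ 0.7146939 , -0.69816385,  0.02937291, -0.03028344])}
{'camera_matrix': array([[406.82716752,   0.        , 257.01572045],
       [  0.        , 406.82716752, 190.25164038],
       [  0.        ,   0.        ,   1.        ]]), 'xyz': array([ 0.18817651, -0.70034969,  0.9309075 ]), 'rotation': array([ 0.8999085 , -0.19985432,  0.0778567 , -0.37968576])}
module1 [150.7 206.5] 0.93 [0.4637 0.3787 0.    ]
module1 [192.5 219.4] 0.78 [0.4308 0.2616 0.    ]
module1 [188.3 162.6] 0.67 [0.5888 0.2792 0.    ]
rack [286.1 150.3] 0.94 [0.6278 0.0073 0.012 ]
bay1 [317.6 152.4] 0.96 [ 0.6239 -0.0801  0.012 ]
bay1 [285.3 154.5] 0.88 [0.6159 0.0093 0.012 ]
bay1 [248.9 154.3] 0.7
[... 498 characters left out ...]
er_reel [149.3 165. ] 0.56 [0.5795 0.3878 0.    ]
solder_reel [203.  149.9] 0.29 [0.6257 0.2393 0.    ]
solder_reel [318.5 152.3] 0.27 [ 0.6264 -0.0842  0.    ]
multimeter [197.8 100.2] 0.87 [0.7676 0.2589 0.    ]
parts_dish [355.3 105.8] 0.44 [ 0.7618 -0.1867  0.    ]
screwdriver [179.9 260.1] 0.93 [0.3196 0.2903 0.01  ]
round_plug [229.7 254.8] 0.72 [0.3363 0.1561 0.    ]
tape_roll [226.9 255.8] 0.73 [0.3334 0.1637 0.    ]
tape_roll [357.8 108.5] 0.59 [ 0.7542 -0.1938  0.    ]
tape_roll [286.3 152.2] 0.56 [0.6246 0.0059 0.    ]
module1_plug [204.8 146.5] 0.76 [0.6317 0.2319 0.02  ]
module1_plug [150.3 208. ] 0.68 [0.4588 0.3745 0.02  ]
module1_plug [284.1 151.4] 0.54 [0.6231 0.0132 0.02  ]
```

View pics/top0.png

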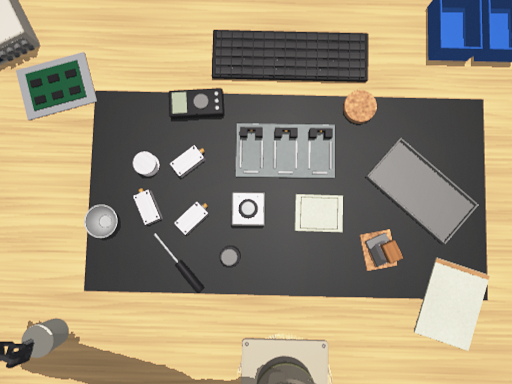

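View pics/side0.png

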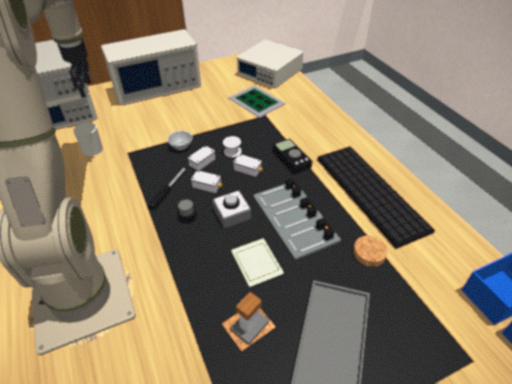

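```bash
cat > fit.py <<'E'
from h import *
def fitcomp(P,mask,zlo,zhi,minpix=30,name=""):
    m=(mask&(P[...,2]>zlo)&(P[...,2]<zhi)).astype(np.uint8)
    n,l,s,c=cv2.connectedComponentsWithStats(m)
    out=[]
    for i in range(1,n):
        if s[i,4]<minpix: continue
        p=P[l==i]
        (cx,cy),(w,h),a=cv2.minAreaRect(p[:,:2].astype(np.float32)*1000)
        if w<h: w,h,a=h,w,a+90
        out.append((cx/1000,cy/1000,w,h,(a+90)%180-90,np.median(p[:,2]),s[i,4],c[i]))
        print(name,"c(%.4f %.4f) %.0fx%.0f ang %.1f z%.4f n%d px(%.0f,%.0f)"%(*out[-1][:7],*c[i]))
    return out
E
python3 - <<'E'
from fit import *
im=cv2.imread("pics/top0.png"); d=np.load("top0.npy"); P=cloud("top",d); hsv=cv2.cvtColor(im,cv2.COLOR_BGR2HSV)
roi=np.zeros(d.shape,bool); roi[92:300,85:488]=1
print("bench z",np.median(P[roi][:,2]))
fitcomp(P,roi,.030,.046,30,"mid")
fitcomp(P,roi,.007,.018,200,"rack")
fitcomp(P,roi,.055,.08,30,"hi")
fitcomp(P,roi,.09,.14,30,"stamp")
fitcomp(P,roi&(hsv[...,2]>180)&(hsv[...,1]<60),-.005,.006,200,"card")
fitcomp(P,roi&(hsv[...,1]>90),-.005,.01,50,"pad")
# plugs
b=roi&(hsv[...,1]>110)&(hsv[...,0]<30)&(hsv[...,2]>90)
fitcomp(P,b,.008,.036,2,"brass")
big=cv2.resize(im[80:300,85:485],None,fx=2,fy=2,interpolation=cv2.INTER_CUBIC); cv2.imwrite("pics/c0.png",big)
E
```

```text
bench z 0.0008395162517244037
mid c(0.7472 0.2588) 149x68 ang -88.1 z0.0342 n1235 px(195,104)
mid c(0.6721 0.1053) 60x25 ang -89.6 z0.0408 n170 px(250,131)
mid c(0.6723 0.0099) 61x24 ang -88.9 z0.0408 n171 px(286,132)
mid c(0.6736 -0.0849) 61x25 ang 89.7 z0.0405 n177 px(321,132)
mid c(0.5884 0.2775) 84x45 ang -51.1 z0.0373 n509 px(187,161)
mid c(0.5792 0.3911) 60x57 ang -86.2 z0.0443 n245 px(144,163)
mid c(0.4611 0.3811) 86x45 ang 25.3 z0.0377 n528 px(147,207)
mid c(0.4624 0.1076) 90x89 ang -0.4 z0.0439 n546 px(248,209)
mid c(0.4341 0.2602) 86x45 ang -45.0 z0.0374 n528 px(191,218)
mid c(0.4204 0.4996) 87x85 ang -89.0 z0.0379 n262 px(98,221)
mid c(0.3626 -0.2445) 48x22 ang -6.9 z0.0389 n32 px(380,249)
rack c(0.6274 0.0103) 273x151 ang -89.5 z0.0116 n4467 px(285,153)
rack c(0.5242 -0.3680) 281x147 ang 49.4 z0.0145 n699 px(425,192)
rack c(0.4186 0.5009) 65x60 ang -74.8 z0.0120 n271 px(103,221)
rack c(0.3612 -0.2428) 92x59 ang -2.8 z0.0159 n252 px(377,248)
rack c(0.2862 -0.4688) 150x70 ang 72.9 z0.0084 n471 px(464,278)
rack c(0.2628 -0.4148) 79x63 ang -16.5 z0.0085 n245 px(439,287)
hi c(
[... 1076 characters left out ...]
6 ang 48.0 z0.0255 n12 px(205,206)
brass c(0.3347 -0.4057) 3x0 ang 9.3 z0.0090 n2 px(436,260)
brass c(0.3325 -0.4173) 7x6 ang 64.0 z0.0100 n8 px(440,262)
brass c(0.3248 -0.4407) 24x6 ang 72.9 z0.0087 n13 px(449,264)
brass c(0.3188 -0.2536) 5x1 ang -51.3 z0.0167 n3 px(381,265)
brass c(0.3173 -0.4668) 4x0 ang -45.3 z0.0085 n2 px(458,268)
brass c(0.3175 -0.4733) 3x0 ang 0.9 z0.0091 n2 px(461,268)
brass c(0.3076 -0.4993) 34x8 ang 74.6 z0.0092 n20 px(471,271)
brass c(0.3109 -0.4740) 1x0 ang -77.0 z0.0101 n2 px(462,270)
brass c(0.2999 -0.5257) 7x3 ang -88.8 z0.0090 n5 px(480,275)
brass c(0.2936 -0.5332) 3x0 ang 89.7 z0.0102 n2 px(484,277)
brass c(0.2917 -0.5420) 3x3 ang 69.3 z0.0085 n3 px(486,278)
```

View pics/c0.png

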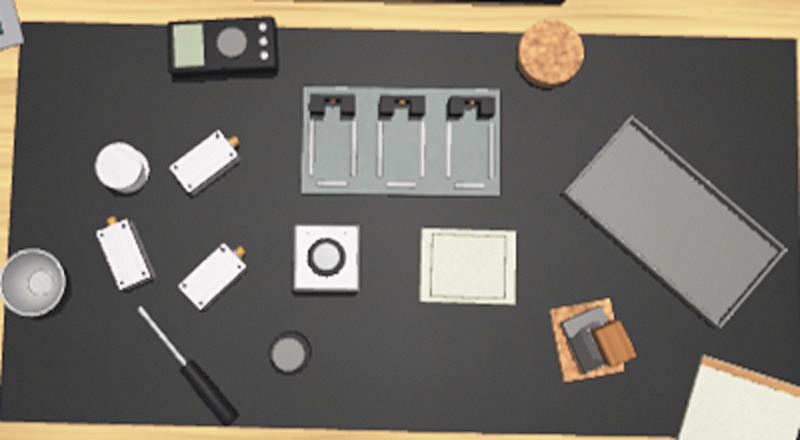

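```bash
cat >> h.py <<'E'
def plan(x,y,z,yaw,step=.04,mod180=True):
    """turn, then shift; prints rows in tool axes. yaw = world angle (deg) of tool y"""
    o=obs(); p=np.array(o["position"]); e=R.from_quat(o["ee_rot"]).as_matrix()
    cur=np.degrees(np.arctan2(e[1,1],e[0,1])); dt=-((yaw-cur+180)%360-180)
    e2=e@R.from_euler('z',dt,degrees=True).as_matrix()
    d=e2.T@(np.array([x,y,z])-p); n=max(1,int(np.ceil(np.abs(d).max()/step))); m=int(np.ceil(abs(dt)/7.1))
    print("yaw now %.2f turn %.2f = %d x %.2f ; shift"%(cur,dt,m,dt/max(m,1)),np.round(d,4),"= %d x"%n,np.round(d/n,4))
E
python3 - <<'E'
from h import *
plan(.588,.2775,.15,39)
im=cv2.imread("pics/top0.png"); d=np.load("top0.npy"); P=cloud("top",d)
g=im.mean(-1)
# rail profile along x down bay centres, and across y
for b in (.106,.010,-.085):
    s=(abs(P[...,1]-b)<.012)&(P[...,0]>.54)&(P[...,0]<.71)
    for v in np.unique(np.where(s)[0]): 
        q=s[v]; print("%.4f:%.0f/%.0f"%(P[v][q][:,0].mean(),g[v][q].mean(),1000*P[v][q][:,2].mean()),end=" ")
    print()
s=(abs(P[...,0]-.61)<.012)&(P[...,1]>-.13)&(P[...,1]<.15)
for u in np.unique(np.where(s)[1]): 
    q=s[:,u]; print("%.4f:%.0f"%(P[:,u][q][:,1].mean(),g[:,u][q].mean()),end=" ")
E
```

```text
t0.90 tcp [0.1678 0.6021 0.1937] x [-0.963  0.268  0.   ] y [0.268 0.963 0.   ] z [ 0.  0. -1.] F [-0.1 -0.4 -0.4] w1.000 q [-1.32  0.33 -0.06  1.46  0.02  1.35 -0.09]
yaw now 74.43 turn 35.43 = 5 x 7.09 ; shift [-0.5167  0.1223  0.0436] = 13 x [-0.0397  0.0094  0.0034]
0.7082:78/1 0.7057:141/-1 0.6999:176/11 0.6973:167/10 0.6941:149/12 0.6856:101/35 0.6815:66/41 0.6786:54/42 0.6778:46/33 0.6768:66/25 0.6761:79/16 0.6734:118/16 0.6707:148/15 0.6685:148/12 0.6651:146/15 0.6622:148/15 0.6600:155/12 0.6577:157/10 0.6545:163/12 0.6518:168/11 0.6488:167/12 0.6465:166/9 0.6434:167/11 0.6406:167/11 0.6376:166/12 0.6351:168/10 0.6323:168/10 0.6292:167/11 0.6265:168/11 0.6235:168/12 0.6207:168/12 0.6182:168/10 0.6153:168/11 0.6124:169/11 0.6097:169/11 0.6070:169/10 0.6043:168/10 0.6012:169/11 0.5985:169/11 0.5956:169/11 0.5927:169/12 0.5900:169/11 0.5872:169/11 0.5844:170/12 0.5816:171/12 0.5787:170/12 0.5762:170/11 0.5733:166/11 0.5704:181/12 0.5671:217/16 0.5642:191/17 0.5616:145/16 0.5594:173/11 0.5567:177/11 0.5537:139/12 0.5517:67/6 0.5497:86/-1 0.5468:87/0 0.5439:86/1 0.5411:86/1 
0.707
[... 2111 characters left out ...]
0:154 0.0322:170 0.0293:171 0.0266:171 0.0239:171 0.0211:170 0.0183:170 0.0156:171 0.0128:171 0.0100:171 0.0073:170 0.0044:170 0.0017:171 -0.0011:171 -0.0039:171 -0.0066:170 -0.0093:169 -0.0122:169 -0.0150:168 -0.0174:193 -0.0200:226 -0.0229:158 -0.0261:170 -0.0288:171 -0.0316:172 -0.0343:171 -0.0372:171 -0.0400:171 -0.0428:170 -0.0452:169 -0.0481:168 -0.0510:167 -0.0534:192 -0.0560:228 -0.0587:174 -0.0620:168 -0.0648:168 -0.0675:168 -0.0702:168 -0.0732:168 -0.0760:167 -0.0787:168 -0.0813:168 -0.0841:167 -0.0869:167 -0.0900:167 -0.0924:168 -0.0953:167 -0.0980:166 -0.1007:166 -0.1034:167 -0.1065:168 -0.1093:157 -0.1114:143 -0.1139:207 -0.1167:186 -0.1202:147 -0.1232:171 -0.1259:158 -0.1296:68
```

Call:
apply_moves:
  commands:
    - [0,0,0,7.1,-1]
    - [0,0,0,7.1,-1]
    - [0,0,0,7.1,-1]
    - [0,0,0,7.1,-1]
    - [0,0,0,7.0,-1]
  squeeze: 60

```text
clock: 1.32
position: [0.1679, 0.602, 0.1937]
ee_rot: [0.434, 0.901, 0.0, -0.0]
ft_force: [0.5, 0.1, 1.1]
grip_width: 1.002
```

Call:
apply_moves:
  commands:
    - [-0.04,0.0094,0.0034,0,-1]
    - [-0.04,0.0094,0.0034,0,-1]
    - [-0.04,0.0094,0.0034,0,-1]
    - [-0.04,0.0094,0.0034,0,-1]
    - [-0.04,0.0094,0.0034,0,-1]

```text
clock: 1.73
position: [0.3218, 0.4774, 0.1754]
ee_rot: [0.432, 0.902, 0.001, -0.003]
ft_force: [0.8, 0.4, 0.5]
grip_width: 1.002
```

Call:
apply_moves:
  commands:
    - [-0.04,0.0094,0.0034,0,-1]
    - [-0.04,0.0094,0.0034,0,-1]
    - [-0.04,0.0094,0.0034,0,-1]
    - [-0.04,0.0094,0.0034,0,-1]
    - [-0.04,0.0094,0.0034,0,-1]

```text
clock: 2.15
position: [0.485, 0.3485, 0.1583]
ee_rot: [0.431, 0.902, 0.003, -0.003]
ft_force: [1.1, -0.2, 0.2]
grip_width: 0.998
```

```bash
python3 -c "
from h import *
plan(.588,.2775,.15,39)"
```

```text
t2.15 tcp [0.485  0.3485 0.1583] x [-0.628  0.778  0.007] y [0.778 0.628 0.002] z [-0.003  0.007 -1.   ] F [ 1.1 -0.2  0.2] w0.998 q [-0.9   0.29  0.25  1.6  -0.08  1.26  0.04]
yaw now 38.91 turn -0.09 = 1 x -0.09 ; shift [-0.1201  0.0353  0.0075] = 4 x [-0.03    0.0088  0.0019]
```

Call:
apply_moves:
  commands:
    - [-0.03,0.0088,0.0019,0,-1]
    - [-0.03,0.0088,0.0019,0,-1]
    - [-0.03,0.0088,0.0019,0,-1]
    - [-0.03,0.0088,0.0019,0,-1]
    - [0,0,0,0,-1]

```text
clock: 2.57
position: [0.5986, 0.2631, 0.1495]
ee_rot: [0.436, 0.9, 0.002, -0.0]
ft_force: [-0.4, -1.2, 0.3]
grip_width: 1.001
```

```bash
cat > look.py <<'E'
from fit import *
def mods(name):
    im,d=camera("top"); cv2.imwrite(f"pics/{name}.png",im[:,:,::-1]); P=cloud("top",d)
    roi=np.zeros(d.shape,bool); roi[110:300,120:488]=1
    r=fitcomp(P,roi,.030,.046,60,"mid"); hsv=cv2.cvtColor(im,cv2.COLOR_RGB2HSV)
    return im,d,P,r
E
python3 -c "
from look import *
plan(.5884,.2775,.006,38.9)
mods('m1')"
```

```text
t2.57 tcp [0.5986 0.2631 0.1495] x [-0.62   0.785  0.002] y [0.785 0.62  0.003] z [ 0.001  0.003 -1.   ] F [-0.4 -1.2  0.3] w1.001 q [-0.71  0.43  0.31  1.45 -0.13  1.28  0.28]
yaw now 38.30 turn -0.60 = 1 x -0.60 ; shift [0.0173 0.0007 0.1435] = 4 x [0.0043 0.0002 0.0359]
mid c(0.7229 0.2410) 115x17 ang -88.2 z0.0336 n219 px(201,112)
mid c(0.6717 0.1052) 60x26 ang 89.3 z0.0408 n173 px(250,131)
mid c(0.6723 0.0100) 60x24 ang -88.6 z0.0409 n174 px(286,132)
mid c(0.6738 -0.0845) 60x25 ang 89.9 z0.0411 n177 px(321,132)
mid c(0.6096 0.2512) 44x18 ang 38.6 z0.0375 n97 px(197,154)
mid c(0.4623 0.1076) 90x89 ang -0.8 z0.0439 n594 px(248,209)
```

Call:
apply_moves:
  commands:
    - [0.008,0,0.03,-0.6,-1]
    - [0.008,0.0005,0.03,0,-1]
    - [0,0,0.03,0,-1]
    - [0,0,0.015,0,-1]
    - [0,0,0,0,-1]

```text
clock: 3.03
position: [0.5865, 0.2835, 0.0432]
ee_rot: [0.43, 0.903, 0.005, -0.001]
ft_force: [-0.3, 0.8, -0.8]
grip_width: 1.001
```

```bash
python3 -c "
from h import *
plan(.5884,.2775,.006,38.9)"
```

```text
t3.03 tcp [0.5865 0.2835 0.0432] x [-0.631  0.776  0.006] y [0.776 0.631 0.008] z [ 0.003  0.01  -1.   ] F [-0.3  0.8 -0.8] w1.001 q [-0.73  0.51  0.28  1.57 -0.16  1.08  0.28]
yaw now 39.12 turn 0.22 = 1 x 0.22 ; shift [-0.0061 -0.0026  0.0371] = 1 x [-0.0061 -0.0026  0.0371]
```

Call:
apply_moves:
  commands:
    - [-0.005,-0.0026,0.012,0,-1]
    - [0,0,0.012,0,-1]
    - [0,0,0.008,0,-1]
    - [0,0,0,0,-1]

```text
clock: 3.37
position: [0.5874, 0.2804, 0.0107]
ee_rot: [0.428, 0.904, 0.006, -0.001]
ft_force: [0.4, -1.1, -0.2]
grip_width: 1.0
```

```bash
python3 -c "
from h import *
plan(.5884,.2775,.006,38.9)"
```

```text
t3.37 tcp [0.5874 0.2804 0.0107] x [-0.633  0.774  0.007] y [0.774 0.633 0.011] z [ 0.004  0.012 -1.   ] F [ 0.4 -1.1 -0.2] w1.000 q [-0.71  0.54  0.27  1.6  -0.17  1.02  0.29]
yaw now 39.28 turn 0.38 = 1 x 0.38 ; shift [-0.003  -0.0011  0.0047] = 1 x [-0.003  -0.0011  0.0047]
```

Call:
apply_moves:
  commands:
    - [-0.0025,-0.001,0.004,0.4,-1]
    - [0,0,0,0,-1]
    - [0,0,0,0,1]
    - [0,0,0,0,1]
    - [0,0,0,0,1]

```text
clock: 3.78
position: [0.59, 0.2781, 0.0086]
ee_rot: [0.432, 0.902, 0.008, 0.0]
ft_force: [-0.5, 0.4, -0.5]
grip_width: 0.606
```

Call:
apply_moves:
  commands:
    - [0,0,0,0,1]
    - [0,0,0,0,1]
    - [0,0,0,0,1]
    - [0,0,0,0,1]

```text
clock: 4.12
position: [0.5907, 0.2786, 0.0098]
ee_rot: [0.432, 0.902, 0.009, 0.001]
ft_force: [0.9, -0.4, -0.2]
grip_width: 0.012
```

Call:
apply_moves:
  commands:
    - [0,0,-0.02,0,1]
    - [0,0,-0.03,0,1]
    - [0,0,-0.02,0,1]
    - [0,0,0,0,1]

```text
clock: 4.45
position: [0.5885, 0.2768, 0.0805]
ee_rot: [0.432, 0.902, 0.007, -0.0]
ft_force: [0.8, 1.0, 0.6]
grip_width: -0.001
```

```bash
python3 -c "
from h import *
plan(.56,.1045,.12,90.4)"
```

```text
t4.45 tcp [0.5885 0.2768 0.0805] x [-0.627  0.779  0.006] y [0.779 0.627 0.012] z [ 0.005  0.012 -1.   ] F [0.8 1.  0.6] w-0.001 q [-0.72  0.47  0.29  1.55 -0.15  1.14  0.28]
yaw now 38.81 turn -51.59 = 8 x -6.45 ; shift [ 0.0295 -0.1716 -0.0418] = 5 x [ 0.0059 -0.0343 -0.0084]
```

```bash
python3 -c "
from look import *
im,d,P,r=mods('m2')
im2,d2=camera('side')
cv2.imwrite('pics/v.png',np.hstack([cv2.resize(im[90:310,85:345],(520,440)),im2[100:320,60:340][:, :,:].repeat(1,0)] if 0 else [cv2.resize(im[110:300,90:320],(460,380)),cv2.resize(im2[110:300,120:290],(340,380))])[:,:,::-1])
"
```

```text
mid c(0.7228 0.2494) 132x18 ang -87.6 z0.0333 n249 px(197,112)
mid c(0.6723 0.1052) 60x25 ang 89.9 z0.0410 n169 px(251,131)
mid c(0.6721 0.0100) 61x24 ang -88.8 z0.0410 n177 px(286,132)
mid c(0.6739 -0.0849) 60x25 ang 89.9 z0.0406 n176 px(321,132)
mid c(0.6047 0.2577) 44x35 ang 37.0 z0.0372 n185 px(195,155)
mid c(0.4624 0.1075) 90x89 ang -0.5 z0.0440 n556 px(248,208)
```

View pics/v.png

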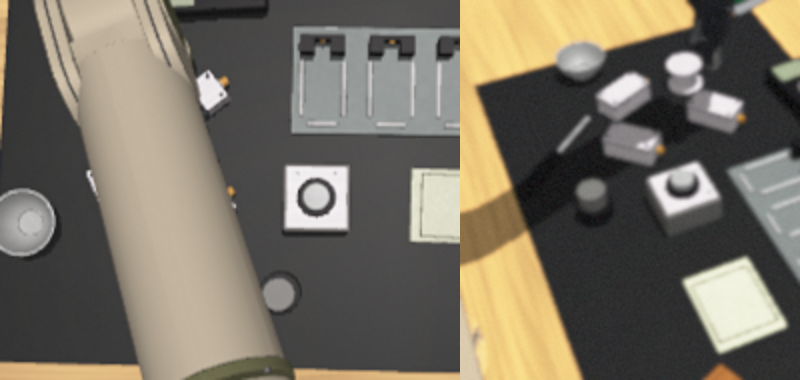

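```bash
python3 -c "
from look import *
def proj(n,p):
    K,t,r=info(n); q=K@(rot(r).T@(np.array(p)-t)); return q[:2]/q[2],q[2]
for z in (.08,.1,.15,.0): print(z,proj('side',[.5885,.2768,z]),proj('top',[.5885,.2768,z]))
im,d=camera('side');P=cloud('side',d)
big=cv2.resize(im[60:200,180:320],(700,700),interpolation=cv2.INTER_CUBIC);cv2.imwrite('pics/s3.png',big[:600,:,::-1])
s=(P[...,2]>.06)&(P[...,0]>.4)&(P[...,1]>.1)&(P[...,1]<.5)&(P[...,2]<.25)
for z in np.arange(.06,.2,.01):
    q=P[s&(abs(P[...,2]-z)<.005)]
    if len(q): print('%.2f'%z,len(q),np.round(q.mean(0),3),np.round(np.ptp(q,axis=0),3))
"
```

```text
0.08 (array([246.20443909, 151.14239806]), np.float64(1.3494477587669904)) (array([184.1150413 , 158.09310222]), np.float64(1.09890099847861))
0.1 (array([246.0202794 , 146.37951956]), np.float64(1.3354566765981484)) (array([182.74329305, 156.82557521]), np.float64(1.0789721926688005))
0.15 (array([245.54254411, 134.02396469]), np.float64(1.3004789711760434)) (array([179.08149629, 153.44199055]), np.float64(1.0291501781442773))
0.0 (array([246.90441113, 169.24560906]), np.float64(1.4054120874423583)) (array([189.13814613, 162.73456694]), np.float64(1.1786162217178475))
0.06 4 [0.457 0.115 0.063] [0.027 0.021 0.004]
0.07 51 [0.463 0.109 0.068] [0.033 0.021 0.008]
0.11 1 [0.581 0.274 0.114] [0. 0. 0.]
0.12 10 [0.587 0.267 0.12 ] [0.018 0.008 0.008]
0.13 17 [0.585 0.265 0.13 ] [0.02  0.011 0.009]
0.14 22 [0.583 0.265 0.141] [0.024 0.013 0.009]
0.15 8 [0.591 0.265 0.149] [0.014 0.01  0.007]
0.16 22 [0.589 0.265 0.161] [0.055 0.035 0.01 ]
0.17 31 [0.586 0.262 0.169] [0.072 0.047 0.01 ]
0.18 46 [0.587 0.262 0.181] [0.084 0.054 0.01 ]
0.19 46 [0.589 0.261 0.191] [0.096 0.065 0.01 ]
0.20 60 [0.576 0.254 0.201] [0.106 0.077 0.009]
```

View pics/s3.png

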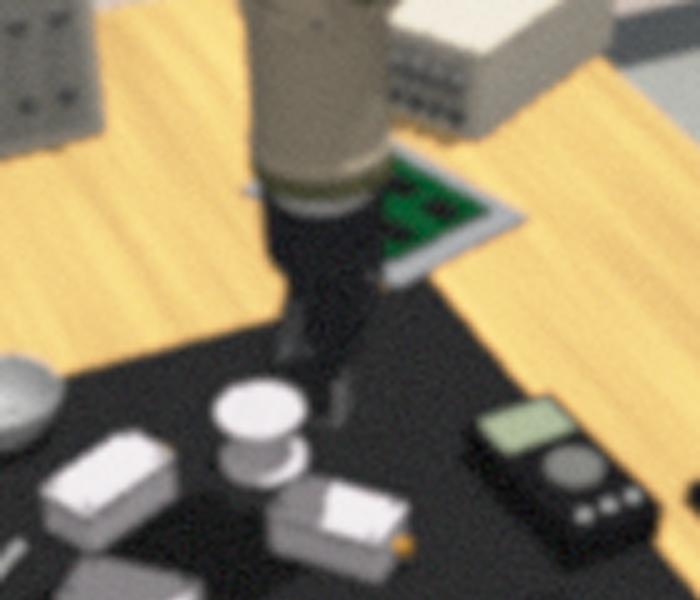

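```bash
python3 -c "
from look import *
im,d=camera('side');P=cloud('side',d)
for v in range(126,160,2): print(v,' '.join('%4d'%(1000*P[v,u,2]) for u in range(232,262,2)))
im,d=camera('top');P=cloud('top',d)
print(obs()['tau'])
"
```

```text
126   -2    3   -2  214  209  208  204  198  198  183  178    0    0   -1   -2
128    6    2  208  212  201  191  196  185  189  176  165    0    3    0    2
130    1  206  205  205  205  199  179  183  182  165   -1   -2   -3   -1   -2
132   -1  198  203  203  201  197  162  174  165  155    1    1    0    0   -2
134   -1    1  182  191  192  184  176  160  160    0   -3    0    0    0   -2
136    1    1    5  165  163  180  171  159  153    0    1    3   -2    0    0
138   43   46   49   43    0  144  162  143  142    0    0    0    0    2   -1
140   45   47   44   44   40  135  139  143  132    0    0    0   -1   -3   -1
142   44   48   43   47   45  125  129  133  129    1    1    2    2    0    2
144  930   44   42   44    2   -3  117  120  117    2   -4    1   -1    1   -2
146   44   45   46   32   -1   -1   -1   -3    0    2    2    2    0    0    1
148   34   32   27   25   -2   -4   -1    0    0   -2   -1   -2    4   -1   -1
150   24   22   20   13    0    1    2    0    0   -2   -1   -1   -1    0    0
152   16   12   10    9    3    2    0   -2    2    1    0    1   -1    0    4
154    7    6    7    4    0   -1    0   -2   -1   -1    2    0   -4    2    0
156    5    2    0   37   37   41   36   -3    0   -1   -2    1    0    0    0
158   -1    0    0   35   37   37   40   36   38   37   35   -3   -3    4    1
t4.70 tcp [0.5858 0.2757 0.0749] x [-0.627  0.779  0.007] y [0.779 0.627 0.004] z [-0.001  0.009 -1.   ] F [ 0.5  0.2 -0.5] w-0.000 q [-0.72  0.47  0.29  1.55 -0.15  1.14  0.28]
[ 4.42473753e-02 -6.72325659e+01  6.47080466e+00 -3.66311717e+01
 -2.21740018e-02 -2.82838382e-02  3.82282151e-04]
```

```bash
python3 -c "
from look import *
P=cloud('side',np.load('side0.npy'))
s=(abs(P[...,0]-.168)<.12)&(abs(P[...,1]-.6)<.12)&(P[...,2]>.1)&(P[...,2]<.4)
q=P[s]; print(len(q)); 
for z in np.arange(.1,.3,.01):
    w=q[abs(q[:,2]-z)<.005]
    if len(w): print('%.2f'%z,len(w),np.round(w.mean(0),3),np.round(np.ptp(w,axis=0),3))
im,d=camera('top');P=cloud('top',d)
plan(.5884,.2775,-.002,38.9)
"
```

```text
913
0.24 8 [0.168 0.588 0.244] [0.037 0.092 0.002]
0.25 33 [0.171 0.604 0.251] [0.045 0.102 0.01 ]
0.26 40 [0.168 0.585 0.26 ] [0.047 0.103 0.009]
0.27 33 [0.169 0.587 0.269] [0.047 0.107 0.008]
0.28 35 [0.173 0.597 0.279] [0.046 0.109 0.01 ]
0.29 28 [0.165 0.571 0.292] [0.06  0.135 0.009]
t4.75 tcp [0.5858 0.2757 0.0749] x [-0.627  0.779  0.007] y [0.779 0.627 0.004] z [-0.001  0.009 -1.   ] F [0.2 0.6 0.4] w0.001 q [-0.72  0.47  0.29  1.55 -0.15  1.14  0.28]
yaw now 38.82 turn -0.08 = 1 x -0.08 ; shift [-0.0008  0.0028  0.0769] = 2 x [-0.0004  0.0014  0.0385]
```

Call:
apply_moves:
  commands:
    - [0,0,0,0,-1]
    - [0,0,0,0,-1]
    - [0,0,0,0,-1]
    - [0,0,0,0,-1]
    - [0,0,0,0,-1]

```text
clock: 5.17
position: [0.5844, 0.275, 0.0718]
ee_rot: [0.432, 0.902, 0.002, -0.004]
ft_force: [0.5, -0.0, 0.3]
grip_width: 0.704
```

Call:
apply_moves:
  commands:
    - [0,0,0,0,-1]
    - [0,0,0,0,-1]
    - [0,0,0,0,-1]
    - [0,0,0,0,-1]
    - [0,0,0,0,-1]

```text
clock: 5.58
position: [0.5845, 0.275, 0.0718]
ee_rot: [0.432, 0.902, 0.002, -0.004]
ft_force: [0.4, -0.1, -0.1]
grip_width: 1.0
```

```bash
python3 -c "
from look import *
plan(.5884,.2775,-.002,38.9)
im,d=camera('side');P=cloud('side',d)
for v in range(120,160,2): print(v,' '.join('%4d'%(1000*P[v,u,2]) for u in range(222,272,2)))
"
```

```text
t5.58 tcp [0.5845 0.275  0.0718] x [-0.627  0.779  0.008] y [ 0.779  0.627 -0.   ] z [-0.005  0.006 -1.   ] F [ 0.4 -0.1 -0.1] w1.000 q [-0.72  0.47  0.29  1.56 -0.15  1.14  0.28]
yaw now 38.82 turn -0.08 = 1 x -0.08 ; shift [-0.0011  0.0046  0.0738] = 2 x [-0.0005  0.0023  0.0369]
120   -3    0    1    0   -5   -3    0    1  232  230  227  221  219  209  204  205  192  170  168    0    3   -1   -1   -1    3
122    2   -1   -2   -3   -6    0    1  220  221  224  223  217  212  215  193  183  184  166    0   -2   -2    0    0    2   -4
124   -1   -4    0    0    0  226   -2  225  223  217  221  210  208  209  185  162  169  162   -2    2    0   -2   -3    0    0
126   -1   -5    1    0   -1  226  225  226  227  212  208  205  206  198  154  154  157    0    0    0   -4   -2   -1   -2    0
128    0    0   -1    1    1  219  221  223  221  193  198  197  202    1  147  147  151   -2    1    0    2    0    1   -1    0
130    0    1    0    4    2  211  211  215  215    2    0  196  190   -2  140  139  144   -3    0    1   -2    0    2    0    1
132    0    6    0    0   -4  203  202  206
[... 1062 characters left out ...]
   -2    2    0   -4    0   -2   -3   -2    0    1    0
150    2   -2    2   20   20   24   23   20  120  128   -4    1    0    0    0    0    0   -4    0   -1    4    2   -2    0    0
152   -3   -3    3   11   14   14   13   11    2    5    0    0    0    0   -2    2   -2    0    0   -1    0   -3    0    0   -2
154   -2   -2    3    3    8    7    3    6    5   -2    1    0   -3   -1    1    2    0   -1   -3   -1   -1   -3    0    3    1
156   -1    2   -1    0    3    4    0    3   32   38   36   40    0    0    0  930   -4   -2    3   -4    1   -1   -5    1   -4
158    0   -2    0    0    0   -1    0    1   38   36   35   38   37   38   33   37    1    1   -1    0   -4    0    0   -2   -1
```

Call:
apply_moves:
  commands:
    - [0,0.004,0.025,0,-1]
    - [0,0,0.025,0,-1]
    - [0,0,0.015,0,-1]
    - [0,0,0.01,0,-1]
    - [0,0,0,0,-1]

```text
clock: 6.05
position: [0.5891, 0.279, -0.0039]
ee_rot: [0.432, 0.902, 0.004, -0.002]
ft_force: [-0.0, -0.4, -1.3]
grip_width: 1.002
```

```bash
python3 -c "
from h import *
plan(.5884,.2775,-.032,38.9)
"
```

```text
t6.05 tcp [ 0.5891  0.279  -0.0039] x [-0.627  0.779  0.007] y [0.779 0.627 0.004] z [-0.001  0.009 -1.   ] F [-0.  -0.4 -1.3] w1.002 q [-0.71  0.56  0.27  1.6  -0.18  1.    0.29]
yaw now 38.82 turn -0.08 = 1 x -0.08 ; shift [-0.001  -0.0016  0.0281] = 1 x [-0.001  -0.0016  0.0281]
```

Call:
apply_moves:
  commands:
    - [-0.001,-0.001,0.012,0,-1]
    - [0,0,0.01,0,-1]
    - [0,0,0.003,0,-1]
    - [0,0,0,0,-1]

```text
clock: 6.38
position: [0.5899, 0.2781, -0.0294]
ee_rot: [0.432, 0.902, 0.004, -0.002]
ft_force: [0.5, 0.4, 0.9]
grip_width: 1.002
```

```bash
python3 -c "
from h import *
plan(.5884,.2775,-.032,38.9)
"
```

```text
t6.38 tcp [ 0.5899  0.2781 -0.0294] x [-0.627  0.779  0.007] y [0.779 0.627 0.007] z [ 0.001  0.01  -1.   ] F [0.5 0.4 0.9] w1.002 q [-0.7   0.6   0.26  1.61 -0.19  0.95  0.3 ]
yaw now 38.81 turn -0.09 = 1 x -0.09 ; shift [ 0.0005 -0.0016  0.0026] = 1 x [ 0.0005 -0.0016  0.0026]
```

Call:
apply_moves:
  commands:
    - [0,-0.001,0.002,0,-1]
    - [0,0,0,0,1]
    - [0,0,0,0,1]
    - [0,0,0,0,1]
    - [0,0,0,0,1]

```text
clock: 6.8
position: [0.5905, 0.2781, -0.0294]
ee_rot: [0.432, 0.902, 0.006, -0.001]
ft_force: [0.4, -0.8, -3.7]
grip_width: 0.507
```

Call:
apply_moves:
  commands:
    - [0,0,0,0,1]
    - [0,0,0,0,1]
    - [0,0,0,0,1]

```text
clock: 7.05
position: [0.5904, 0.2781, -0.0293]
ee_rot: [0.432, 0.902, 0.006, -0.001]
ft_force: [0.2, 0.1, -2.8]
grip_width: 0.505
```

Call:
apply_moves:
  commands:
    - [0,0,-0.01,0,1]
    - [0,0,-0.03,0,1]
    - [0,0,-0.03,0,1]
    - [0,0,-0.02,0,1]
    - [0,0,0,0,1]

```text
clock: 7.47
position: [0.5878, 0.2757, 0.0636]
ee_rot: [0.432, 0.902, 0.003, -0.003]
ft_force: [1.7, -0.3, -1.7]
grip_width: 0.508
```

```bash
python3 -c "
from h import *
plan(.6157,.1045,.06,90.4)
"
```

```text
t7.47 tcp [0.5878 0.2757 0.0636] x [-0.627  0.779  0.007] y [0.779 0.627 0.003] z [-0.002  0.008 -1.   ] F [ 1.7 -0.3 -1.7] w0.508 q [-0.72  0.49  0.29  1.56 -0.16  1.12  0.28]
yaw now 38.80 turn -51.60 = 8 x -6.45 ; shift [-0.0267 -0.1714  0.0022] = 5 x [-0.0053 -0.0343  0.0004]
```

Call:
apply_moves:
  commands:
    - [0,0,0,-6.4,1]
    - [0,0,0,-6.4,1]
    - [0,0,0,-6.4,1]
    - [0,0,0,-6.4,1]
    - [0,0,0,-6.4,1]

```text
clock: 7.88
position: [0.5875, 0.2758, 0.0643]
ee_rot: [0.157, 0.988, 0.004, -0.001]
ft_force: [-0.4, -0.1, -2.6]
grip_width: 0.505
```

Call:
apply_moves:
  commands:
    - [0,0,0,-6.4,1]
    - [0,0,0,-6.4,1]
    - [0,0,0,-6,1]
    - [-0.006,-0.03,0,0,1]
    - [-0.006,-0.035,0,0,1]

```text
clock: 8.3
position: [0.597, 0.219, 0.0599]
ee_rot: [-0.026, 1.0, 0.006, -0.003]
ft_force: [0.5, -1.1, -2.9]
grip_width: 0.509
```

Call:
apply_moves:
  commands:
    - [-0.006,-0.035,0,0,1]
    - [-0.005,-0.03,0,0,1]
    - [0,-0.02,0,0,1]
    - [0,-0.005,0,0,1]
    - [0,0,0,0,1]

```text
clock: 8.72
position: [0.6121, 0.1162, 0.0554]
ee_rot: [-0.022, 1.0, 0.003, -0.005]
ft_force: [-0.7, 0.6, -1.3]
grip_width: 0.503
```

```bash
python3 -c "
from h import *
plan(.6157,.1045,.02,90.4)
"
```

```text
t8.72 tcp [0.6121 0.1162 0.0554] x [-0.999 -0.044  0.01 ] y [-0.044  0.999  0.007] z [-0.01   0.006 -1.   ] F [-0.7  0.6 -1.3] w0.503 q [-0.38  0.44  0.16  1.62 -0.09  1.09  1.42]
yaw now 92.50 turn 2.10 = 1 x 2.10 ; shift [-0.0038 -0.012   0.0353] = 1 x [-0.0038 -0.012   0.0353]
```

Call:
apply_moves:
  commands:
    - [-0.003,-0.01,0,2.1,1]
    - [0,0,0.01,0,1]
    - [0,0,0.01,0,1]
    - [0,0,0,0,1]

```text
clock: 9.05
position: [0.6149, 0.1098, 0.0327]
ee_rot: [-0.003, 1.0, 0.004, -0.005]
ft_force: [-0.6, -0.4, -2.4]
grip_width: 0.507
```

```bash
python3 -c "
from look import *
plan(.6167,.1045,-.017,90.4)
im,d=camera('side');P=cloud('side',d)
cv2.imwrite('pics/s4.png',cv2.resize(im[160:270,230:350],None,fx=5,fy=5,interpolation=cv2.INTER_CUBIC)[:,:,::-1])
im,d,P,r=mods('m4')
"
```

```text
t9.05 tcp [0.6149 0.1098 0.0327] x [-1.    -0.006  0.011] y [-0.006  1.     0.008] z [-0.011  0.008 -1.   ] F [-0.6 -0.4 -2.4] w0.507 q [-0.37  0.47  0.17  1.64 -0.1   1.05  1.4 ]
yaw now 90.35 turn -0.05 = 1 x -0.05 ; shift [-0.0023 -0.0057  0.0496] = 2 x [-0.0012 -0.0028  0.0248]
mid c(0.7215 0.2674) 129x18 ang -88.7 z0.0334 n265 px(191,113)
mid c(0.6723 0.0072) 55x24 ang -88.3 z0.0408 n152 px(288,132)
mid c(0.6739 -0.0848) 61x26 ang 89.9 z0.0406 n177 px(321,132)
mid c(0.5777 0.3889) 60x59 ang -33.3 z0.0443 n239 px(145,163)
mid c(0.4605 0.3807) 85x45 ang 25.2 z0.0374 n525 px(147,207)
mid c(0.4336 0.2605) 84x45 ang -45.5 z0.0371 n524 px(191,218)
```

View pics/s4.png

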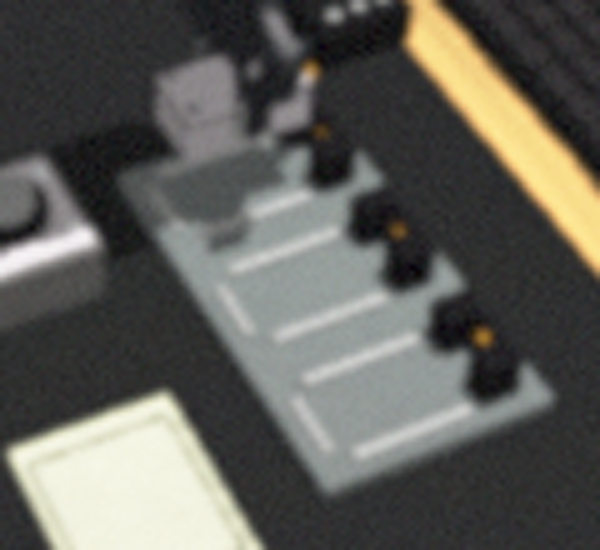

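Call:
apply_moves:
  commands:
    - [-0.002,-0.005,0.01,0,1]
    - [0,0,0.012,0,1]
    - [0,0,0.008,0,1]
    - [0,0,0,0,1]

```text
clock: 9.48
position: [0.6182, 0.1079, 0.0043]
ee_rot: [-0.005, 1.0, 0.005, -0.004]
ft_force: [-0.2, -1.1, 3.3]
grip_width: 0.507
```

```bash
python3 -c "
from look import *
plan(.6167,.1045,-.017,90.4)
"
```

```text
t9.48 tcp [0.6182 0.1079 0.0043] x [-1.    -0.01   0.007] y [-0.01   1.     0.011] z [-0.007  0.011 -1.   ] F [-0.2 -1.1  3.3] w0.507 q [-0.36  0.51  0.16  1.65 -0.11  1.    1.42]
yaw now 90.60 turn 0.20 = 1 x 0.20 ; shift [ 0.0014 -0.0036  0.0213] = 1 x [ 0.0014 -0.0036  0.0213]
```

Call:
apply_moves:
  commands:
    - [0.0025,-0.0036,-0.006,0.2,1]
    - [0,0,0,0,1]
    - [0,0,0,0,1]

```text
clock: 9.73
position: [0.6149, 0.104, 0.0085]
ee_rot: [-0.004, 1.0, 0.005, -0.004]
ft_force: [0.3, 0.2, -2.0]
grip_width: 0.504
```

```bash
python3 -c "
from look import *
plan(.6162,.1045,-.017,90.4)
"
```

```text
t9.73 tcp [0.6149 0.104  0.0085] x [-1.    -0.007  0.009] y [-0.007  1.     0.01 ] z [-0.009  0.01  -1.   ] F [ 0.3  0.2 -2. ] w0.504 q [-0.36  0.5   0.16  1.66 -0.11  1.01  1.42]
yaw now 90.40 turn 0.00 = 1 x 0.00 ; shift [-0.0016  0.0002  0.0255] = 1 x [-0.0016  0.0002  0.0255]
```

Call:
apply_moves:
  commands:
    - [0,0,0.008,0,1]
    - [0,0,0.006,0,1]
    - [0,0,0,0,1]

```text
clock: 9.98
position: [0.6139, 0.1043, -0.005]
ee_rot: [-0.003, 1.0, 0.006, -0.005]
ft_force: [-0.9, -0.2, -2.8]
grip_width: 0.505
```

```bash
python3 -c "
from look import *
plan(.6162,.1045,-.017,90.4)
"
```

```text
t9.98 tcp [ 0.6139  0.1043 -0.005 ] x [-1.    -0.007  0.01 ] y [-0.007  1.     0.011] z [-0.01   0.011 -1.   ] F [-0.9 -0.2 -2.8] w0.505 q [-0.36  0.51  0.16  1.66 -0.11  0.98  1.42]
yaw now 90.38 turn -0.02 = 1 x -0.02 ; shift [-0.0025  0.      0.012 ] = 1 x [-0.0025  0.      0.012 ]
```

Call:
apply_moves:
  commands:
    - [-0.001,0,0.006,0,1]
    - [0,0,0.006,0,1]
    - [0,0,0,0,1]

```text
clock: 10.23
position: [0.6155, 0.1048, -0.0107]
ee_rot: [-0.003, 1.0, 0.006, -0.005]
ft_force: [-3.6, 0.5, -5.1]
grip_width: 0.507
```

```bash
python3 -c "
from look import *
plan(.6162,.1045,-.017,90.4)
"
```

```text
t10.23 tcp [ 0.6155  0.1048 -0.0107] x [-1.    -0.007  0.009] y [-0.007  1.     0.013] z [-0.01   0.013 -1.   ] F [-3.6  0.5 -5.1] w0.507 q [-0.36  0.52  0.16  1.66 -0.11  0.97  1.42]
yaw now 90.39 turn -0.01 = 1 x -0.01 ; shift [-0.0008 -0.0004  0.0063] = 1 x [-0.0008 -0.0004  0.0063]
```

Call:
apply_moves:
  commands:
    - [0.003,0,0,0,1]
    - [0,0,0,0,1]

```text
clock: 10.4
position: [0.6124, 0.105, -0.011]
ee_rot: [-0.004, 1.0, 0.007, -0.005]
ft_force: [-1.3, -0.5, 1.1]
grip_width: 0.507
```

Call:
apply_moves:
  commands:
    - [0,0,0.005,0,1]
    - [0,0,0.003,0,1]
    - [0,0,0,0,1]

```text
clock: 10.65
position: [0.6171, 0.1051, -0.016]
ee_rot: [-0.003, 1.0, 0.007, 0.0]
ft_force: [-2.0, -0.3, 1.7]
grip_width: 0.514
```

```bash
python3 -c "
from look import *
plan(.6142,.1045,-.017,90.4)
"
```

```text
t10.65 tcp [ 0.6171  0.1051 -0.016 ] x [-1.    -0.007 -0.   ] y [-0.007  1.     0.014] z [ 0.     0.014 -1.   ] F [-2.  -0.3  1.7] w0.514 q [-0.36  0.52  0.16  1.67 -0.11  0.95  1.42]
yaw now 90.38 turn -0.02 = 1 x -0.02 ; shift [ 0.0029 -0.0006  0.001 ] = 1 x [ 0.0029 -0.0006  0.001 ]
```

Call:
apply_moves:
  commands:
    - [0,0,0,0,-0.4]
    - [0,0,0,0,-0.4]
    - [0,0,0,0,-0.4]
    - [0,0,0,0,-0.4]

```text
clock: 10.98
position: [0.6174, 0.1053, -0.0173]
ee_rot: [-0.003, 1.0, 0.007, 0.001]
ft_force: [-0.8, 0.2, 0.1]
grip_width: 0.696
```

Call:
apply_moves:
  commands:
    - [0,0,-0.03,0,-0.4]
    - [0,0,-0.04,0,-0.4]
    - [0,0,-0.04,0,-0.4]
    - [0.03,0.03,0,0,-1]
    - [0.03,0.03,0,0,-1]

```text
clock: 11.4
position: [0.5599, 0.1551, 0.095]
ee_rot: [0.003, 1.0, 0.005, -0.001]
ft_force: [-1.1, 2.4, -1.5]
grip_width: 0.953
```

Call:
apply_moves:
  commands:
    - [0.03,0.03,0,0,-1]
    - [0.03,0.03,0,0,-1]
    - [0.03,0.02,0,0,-1]
    - [0,0,0,0,-1]

```text
clock: 11.73
position: [0.4632, 0.2442, 0.0978]
ee_rot: [-0.0, 1.0, 0.007, 0.001]
ft_force: [0.5, 0.7, -0.7]
grip_width: 1.001
```

```bash
cat >> look.py <<'E'
def bays(P,im):
    """module in bays: top at .05"""
    roi=np.zeros(P.shape[:2],bool); roi[110:185,230:340]=1
    w=im.min(-1)>140
    return fitcomp(P,roi&w,.043,.056,60,"inbay")
E
python3 -c "
from look import *
plan(.4611,.3811,.05,115.3)
im,d,P,r=mods('m5'); bays(P,im)
cv2.imwrite('pics/t5.png',cv2.resize(im[110:260,110:345],None,fx=3,fy=3,interpolation=cv2.INTER_CUBIC)[:,:,::-1])
"
```

```text
t11.73 tcp [0.4632 0.2442 0.0978] x [-1.    -0.001 -0.002] y [-0.001  1.     0.014] z [ 0.002  0.014 -1.   ] F [ 0.5  0.7 -0.7] w1.001 q [-0.63  0.18  0.07  1.86 -0.03  1.09  1.02]
yaw now 90.04 turn -25.26 = 4 x -6.32 ; shift [-0.0562  0.1242  0.0497] = 4 x [-0.0141  0.031   0.0124]
mid c(0.7217 0.2577) 149x18 ang -88.5 z0.0332 n301 px(194,113)
mid c(0.6721 0.1053) 61x25 ang 88.2 z0.0411 n182 px(251,131)
mid c(0.6730 0.0102) 60x24 ang -89.7 z0.0408 n169 px(286,132)
mid c(0.6737 -0.0846) 61x25 ang 89.8 z0.0405 n178 px(321,132)
mid c(0.5804 0.3910) 61x49 ang -58.2 z0.0445 n217 px(144,162)
mid c(0.4626 0.1077) 90x89 ang -0.3 z0.0438 n576 px(248,209)
inbay c(0.6199 0.1066) 83x43 ang 1.3 z0.0493 n489 px(250,151)
```

View pics/t5.png

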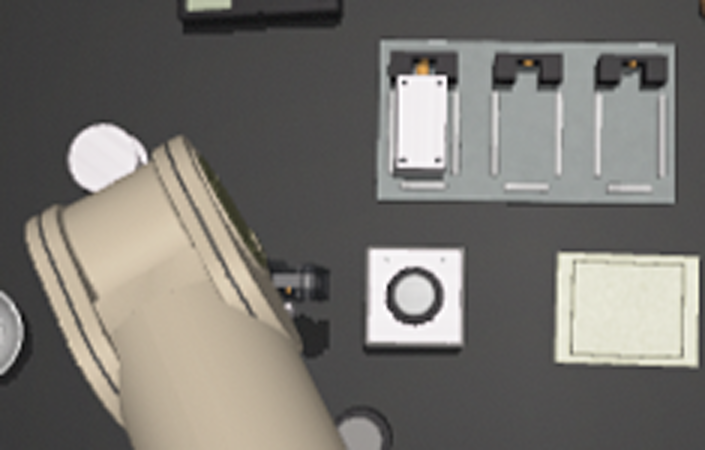

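Call:
apply_moves:
  commands:
    - [0,0,0,-6.3,-1]
    - [0,0,0,-6.3,-1]
    - [0,0,0,-6.3,-1]
    - [0,0,0,-6.3,-1]
    - [-0.014,0.03,0.01,0,-1]

```text
clock: 12.2
position: [0.4706, 0.268, 0.09]
ee_rot: [-0.225, 0.974, 0.004, 0.005]
ft_force: [2.1, 0.5, -0.1]
grip_width: 1.0
```

Call:
apply_moves:
  commands:
    - [-0.014,0.03,0.01,0,-1]
    - [-0.014,0.03,0.01,0,-1]
    - [-0.01,0.02,0.01,0,-1]
    - [0,0,0,0,-1]
    - [0,0,0,0,-1]

```text
clock: 12.62
position: [0.4739, 0.361, 0.0574]
ee_rot: [-0.223, 0.975, 0.005, 0.006]
ft_force: [0.8, 0.2, 0.5]
grip_width: 0.999
```

```bash
python3 -c "
from look import *
plan(.4609,.381,.01,115.3)
"
```

```text
t12.62 tcp [0.4739 0.361  0.0574] x [-0.9   -0.435 -0.013] y [-0.435  0.9    0.006] z [ 0.009  0.011 -1.   ] F [0.8 0.2 0.5] w0.999 q [-0.71  0.37 -0.02  1.71  0.    1.05  1.29]
yaw now 115.80 turn 0.50 = 1 x 0.50 ; shift [0.0038 0.0234 0.0475] = 2 x [0.0019 0.0117 0.0238]
```

Call:
apply_moves:
  commands:
    - [0.003,0.015,0.01,0.5,-1]
    - [0,0.008,0.02,0,-1]
    - [0,0,0.015,0,-1]
    - [0,0,0,0,-1]

```text
clock: 12.95
position: [0.4666, 0.3768, 0.0121]
ee_rot: [-0.215, 0.976, 0.004, 0.008]
ft_force: [-0.3, -0.3, 0.6]
grip_width: 0.998
```

```bash
python3 -c "
from look import *
plan(.4609,.381,-.03,115.3)
"
```

```text
t12.95 tcp [0.4666 0.3768 0.0121] x [-0.907 -0.421 -0.016] y [-0.421  0.907  0.004] z [ 0.013  0.011 -1.   ] F [-0.3 -0.3  0.6] w0.998 q [-0.74  0.43 -0.02  1.74  0.01  0.96  1.24]
yaw now 114.88 turn -0.42 = 1 x -0.42 ; shift [0.0041 0.006  0.042 ] = 2 x [0.002 0.003 0.021]
```

Call:
apply_moves:
  commands:
    - [0.004,0.005,0.01,-0.4,-1]
    - [0,0,0.015,0,-1]
    - [0,0,0.012,0,-1]
    - [0,0,0.002,0,-1]
    - [0,0,0,0,-1]

```text
clock: 13.37
position: [0.4648, 0.3766, -0.0268]
ee_rot: [-0.216, 0.976, 0.003, 0.009]
ft_force: [-0.2, -0.8, -0.3]
grip_width: 0.998
```

```bash
python3 -c "
from look import *
plan(.4609,.381,-.03,115.3)
"
```

```text
t13.37 tcp [ 0.4648  0.3766 -0.0268] x [-0.906 -0.422 -0.019] y [-0.423  0.906  0.003] z [ 0.016  0.011 -1.   ] F [-0.2 -0.8 -0.3] w0.998 q [-0.74  0.47 -0.02  1.76  0.02  0.88  1.24]
yaw now 115.00 turn -0.30 = 1 x -0.30 ; shift [0.0018 0.0056 0.0032] = 1 x [0.0018 0.0056 0.0032]
```

Call:
apply_moves:
  commands:
    - [0.002,0.005,0.003,0,-1]
    - [0,0,0,0,-1]
    - [0,0,0,0,1]
    - [0,0,0,0,1]
    - [0,0,0,0,1]

```text
clock: 13.78
position: [0.4618, 0.3814, -0.0276]
ee_rot: [-0.216, 0.976, 0.004, 0.011]
ft_force: [-1.0, 0.0, 0.0]
grip_width: 0.603
```

Call:
apply_moves:
  commands:
    - [0,0,0,0,1]
    - [0,0,0,0,1]
    - [0,0,0,0,1]

```text
clock: 14.03
position: [0.4622, 0.3819, -0.0266]
ee_rot: [-0.216, 0.976, 0.005, 0.011]
ft_force: [-0.4, 0.2, -2.1]
grip_width: 0.505
```

Call:
apply_moves:
  commands:
    - [0,0,-0.01,0,1]
    - [0,0,-0.03,0,1]
    - [0,0,-0.03,0,1]
    - [0,0,-0.02,0,1]
    - [0,0,0,0,1]

```text
clock: 14.45
position: [0.4584, 0.3785, 0.0663]
ee_rot: [-0.216, 0.976, 0.003, 0.008]
ft_force: [0.3, 0.6, -1.4]
grip_width: 0.507
```

```bash
python3 -c "
from look import *
plan(.612,.0098,.06,90.4)
"
```

```text
t14.45 tcp [0.4584 0.3785 0.0663] x [-0.906 -0.422 -0.017] y [-0.422  0.907  0.002] z [ 0.015  0.009 -1.   ] F [ 0.3  0.6 -1.4] w0.507 q [-0.75  0.35 -0.02  1.71  0.01  1.06  1.23]
yaw now 114.96 turn 24.56 = 4 x 6.14 ; shift [-0.1509 -0.3698  0.0053] = 10 x [-0.0151 -0.037   0.0005]
```

Call:
apply_moves:
  commands:
    - [0,0,0,6.1,1]
    - [0,0,0,6.1,1]
    - [0,0,0,6.1,1]
    - [0,0,0,6.1,1]
    - [0,0,0,0,1]

```text
clock: 14.87
position: [0.4584, 0.3778, 0.0669]
ee_rot: [0.005, 1.0, 0.005, 0.008]
ft_force: [0.2, -0.5, -2.6]
grip_width: 0.503
```

Call:
apply_moves:
  commands:
    - [-0.014,-0.035,0,0,1]
    - [-0.014,-0.035,0,0,1]
    - [-0.014,-0.035,0,0,1]
    - [-0.014,-0.035,0,0,1]
    - [-0.014,-0.035,0,0,1]

```text
clock: 15.28
position: [0.524, 0.2078, 0.0629]
ee_rot: [-0.014, 1.0, 0.006, 0.006]
ft_force: [0.4, 0.6, -2.5]
grip_width: 0.499
```

Call:
apply_moves:
  commands:
    - [-0.014,-0.035,0,0,1]
    - [-0.014,-0.035,0,0,1]
    - [-0.014,-0.035,0,0,1]
    - [-0.014,-0.03,0,0,1]
    - [0,0,0,0,1]

```text
clock: 15.7
position: [0.5869, 0.0573, 0.0599]
ee_rot: [-0.02, 1.0, 0.004, 0.005]
ft_force: [-0.6, -1.3, -1.9]
grip_width: 0.504
```

```bash
python3 -c "
from look import *
plan(.612,.0098,.03,90.4)
"
```

```text
t15.70 tcp [0.5869 0.0573 0.0599] x [-0.999 -0.04  -0.01 ] y [-0.04   0.999  0.007] z [ 0.01   0.008 -1.   ] F [-0.6 -1.3 -1.9] w0.504 q [-0.35  0.36  0.21  1.73 -0.09  1.05  1.51]
yaw now 92.29 turn 1.89 = 1 x 1.89 ; shift [-0.0245 -0.0479  0.0298] = 2 x [-0.0123 -0.024   0.0149]
```

Call:
apply_moves:
  commands:
    - [-0.012,-0.024,0,1.9,1]
    - [-0.012,-0.02,0,0,1]
    - [0,0,0.008,0,1]
    - [0,0,0.01,0,1]
    - [0,0,0,0,1]

```text
clock: 16.12
position: [0.6118, 0.0092, 0.0382]
ee_rot: [-0.008, 1.0, 0.003, 0.003]
ft_force: [-0.3, -0.0, -2.9]
grip_width: 0.508
```

```bash
python3 -c "
from look import *
plan(.613,.0098,.01,90.4)
"
```

```text
t16.12 tcp [0.6118 0.0092 0.0382] x [-1.    -0.017 -0.007] y [-0.017  1.     0.006] z [ 0.007  0.006 -1.   ] F [-0.3 -0.  -2.9] w0.508 q [-0.27  0.43  0.23  1.69 -0.12  1.03  1.59]
yaw now 90.97 turn 0.57 = 1 x 0.57 ; shift [-0.001   0.0004  0.0282] = 1 x [-0.001   0.0004  0.0282]
```

Call:
apply_moves:
  commands:
    - [0,0,0.01,0.6,1]
    - [0,0,0.01,0,1]
    - [0,0,0.008,0,1]
    - [0,0,0,0,1]

```text
clock: 16.45
position: [0.6099, 0.0134, 0.0061]
ee_rot: [-0.007, 1.0, 0.004, 0.002]
ft_force: [0.3, -0.4, -3.0]
grip_width: 0.501
```

```bash
python3 -c "
from look import *
plan(.613,.0098,-.015,90.4)
"
```

```text
t16.45 tcp [0.6099 0.0134 0.0061] x [-1.    -0.013 -0.004] y [-0.013  1.     0.008] z [ 0.004  0.008 -1.   ] F [ 0.3 -0.4 -3. ] w0.501 q [-0.27  0.47  0.22  1.71 -0.13  0.97  1.59]
yaw now 90.75 turn 0.35 = 1 x 0.35 ; shift [-0.003  -0.0038  0.021 ] = 1 x [-0.003  -0.0038  0.021 ]
```

Call:
apply_moves:
  commands:
    - [-0.0025,-0.0036,0,0.3,1]
    - [0,0,0.005,0,1]
    - [0,0,0.005,0,1]
    - [0,0,0,0,1]

```text
clock: 16.78
position: [0.6126, 0.0111, -0.0051]
ee_rot: [-0.005, 1.0, 0.004, 0.002]
ft_force: [-0.0, -0.3, -2.2]
grip_width: 0.503
```

```bash
python3 -c "
from look import *
plan(.613,.0098,-.015,90.4)
"
```

```text
t16.78 tcp [ 0.6126  0.0111 -0.0051] x [-1.    -0.01  -0.004] y [-0.01   1.     0.008] z [ 0.004  0.008 -1.   ] F [-0.  -0.3 -2.2] w0.503 q [-0.26  0.49  0.22  1.71 -0.14  0.96  1.59]
yaw now 90.57 turn 0.17 = 1 x 0.17 ; shift [-0.0004 -0.0014  0.0099] = 1 x [-0.0004 -0.0014  0.0099]
```

Call:
apply_moves:
  commands:
    - [0,-0.001,0.005,0,1]
    - [0,0,0.005,0,1]
    - [0,0,0.002,0,1]
    - [0,0,0,0,1]

```text
clock: 17.12
position: [0.6141, 0.0102, -0.0143]
ee_rot: [-0.005, 1.0, 0.005, 0.003]
ft_force: [-0.1, -0.6, -2.7]
grip_width: 0.505
```

```bash
python3 -c "
from look import *
plan(.613,.0098,-.015,90.4)
"
```

```text
t17.12 tcp [ 0.6141  0.0102 -0.0143] x [-1.    -0.01  -0.006] y [-0.01   1.     0.009] z [ 0.006  0.009 -1.   ] F [-0.1 -0.6 -2.7] w0.505 q [-0.26  0.5   0.22  1.71 -0.14  0.94  1.6 ]
yaw now 90.56 turn 0.16 = 1 x 0.16 ; shift [ 0.0011 -0.0004  0.0007] = 1 x [ 0.0011 -0.0004  0.0007]
```

Call:
apply_moves:
  commands:
    - [0,0,0.002,0,1]
    - [0,0,0,0,1]
    - [0,0,0,0,-0.4]
    - [0,0,0,0,-0.4]
    - [0,0,0,0,-0.4]

```text
clock: 17.53
position: [0.6156, 0.0102, -0.0145]
ee_rot: [-0.005, 1.0, 0.005, 0.005]
ft_force: [-0.1, -0.0, 0.1]
grip_width: 0.701
```

Call:
apply_moves:
  commands:
    - [0,0,0,0,-0.4]
    - [0,0,-0.03,0,-0.4]
    - [0,0,-0.04,0,-0.4]
    - [0,0,-0.04,0,-0.4]
    - [0.03,0.035,0,0,-1]

```text
clock: 17.95
position: [0.5883, 0.0332, 0.0961]
ee_rot: [-0.0, 1.0, 0.003, 0.003]
ft_force: [0.8, -0.5, 1.9]
grip_width: 0.827
```

Call:
apply_moves:
  commands:
    - [0.03,0.04,0,6,-1]
    - [0.03,0.04,0,6,-1]
    - [0.03,0.04,0,6,-1]
    - [0.03,0.03,0,6,-1]
    - [0,0,0,0,-1]

```text
clock: 18.37
position: [0.4989, 0.1859, 0.0989]
ee_rot: [0.207, 0.978, 0.006, 0.004]
ft_force: [-0.8, 1.4, -0.2]
grip_width: 1.001
```

```bash
python3 -c "
from look import *
im,d,P,r=mods('m6'); bays(P,im)
plan(.4338,.2603,.02,44.7)
"
```

```text
mid c(0.7225 0.2577) 149x19 ang -87.2 z0.0335 n310 px(194,113)
mid c(0.6721 0.1054) 61x26 ang 89.6 z0.0408 n182 px(251,131)
mid c(0.6723 0.0098) 61x25 ang 89.6 z0.0406 n179 px(286,132)
mid c(0.6738 -0.0848) 60x25 ang -89.9 z0.0405 n177 px(321,132)
mid c(0.5786 0.3885) 61x58 ang 37.9 z0.0443 n225 px(145,163)
mid c(0.4632 0.1013) 88x78 ang 1.3 z0.0439 n356 px(256,208)
inbay c(0.6201 0.1066) 83x43 ang 1.3 z0.0493 n485 px(250,151)
inbay c(0.6140 0.0121) 83x43 ang 0.8 z0.0492 n490 px(285,153)
t18.42 tcp [0.5005 0.1827 0.099 ] x [-0.916  0.401 -0.006] y [0.4   0.916 0.012] z [ 0.011  0.009 -1.   ] F [0.6 0.3 0.2] w0.999 q [-0.6   0.19  0.18  1.85 -0.04  1.09  0.76]
yaw now 66.39 turn 21.69 = 4 x 5.42 ; shift [0.1022 0.0061 0.079 ] = 3 x [0.0341 0.002  0.0263]
```

Call:
apply_moves:
  commands:
    - [0,0,0,5.4,-1]
    - [0,0,0,5.4,-1]
    - [0,0,0,5.4,-1]
    - [0,0,0,5.4,-1]
    - [0,0,0,0,-1]

```text
clock: 18.83
position: [0.5016, 0.1807, 0.0986]
ee_rot: [0.389, 0.921, 0.006, 0.004]
ft_force: [-0.3, -0.3, -0.5]
grip_width: 1.0
```

Call:
apply_moves:
  commands:
    - [0.03,0.002,0.01,0,-1]
    - [0.03,0.002,0.01,0,-1]
    - [0.025,0.002,0.01,0,-1]
    - [0.01,0,0.005,0,-1]
    - [0,0,0,0,-1]

```text
clock: 19.25
position: [0.4419, 0.2506, 0.0622]
ee_rot: [0.384, 0.923, 0.006, 0.006]
ft_force: [-0.2, -1.0, -0.4]
grip_width: 1.004
```

```bash
python3 -c "
from look import *
plan(.4338,.2603,.01,44.7)
mods('m7')
"
```

```text
t19.25 tcp [0.4419 0.2506 0.0622] x [-0.704  0.71  -0.006] y [0.71  0.704 0.015] z [ 0.015  0.006 -1.   ] F [-0.2 -1.  -0.4] w1.004 q [-0.75  0.18  0.15  1.94 -0.03  1.    0.2 ]
yaw now 44.78 turn 0.08 = 1 x 0.08 ; shift [0.0128 0.0003 0.0522] = 2 x [0.0064 0.0001 0.0261]
mid c(0.7209 0.2606) 143x20 ang -88.7 z0.0335 n289 px(193,113)
mid c(0.6701 0.1053) 60x29 ang -89.0 z0.0403 n182 px(251,131)
mid c(0.6698 0.0100) 60x29 ang -88.3 z0.0406 n174 px(286,132)
mid c(0.6740 -0.0846) 60x25 ang -89.2 z0.0406 n177 px(321,132)
mid c(0.5791 0.3891) 60x58 ang 42.3 z0.0443 n245 px(144,163)
mid c(0.4623 0.1076) 90x89 ang -0.5 z0.0439 n555 px(248,209)
mid c(0.4542 0.2402) 44x26 ang 45.5 z0.0369 n106 px(201,211)
```

Call:
apply_moves:
  commands:
    - [0.008,0,0.015,0,-1]
    - [0.004,0,0.025,0,-1]
    - [0,0,0.02,0,-1]
    - [0,0,0.01,0,-1]
    - [0,0,0,0,-1]

```text
clock: 19.72
position: [0.4441, 0.254, -0.0059]
ee_rot: [0.385, 0.923, 0.008, 0.009]
ft_force: [-0.2, -0.4, 0.3]
grip_width: 1.004
```

```bash
python3 -c "
from look import *
plan(.4338,.2603,-.03,44.7)
"
```

```text
t19.72 tcp [ 0.4441  0.254  -0.0059] x [-0.703  0.711 -0.011] y [0.711 0.703 0.022] z [ 0.023  0.008 -1.   ] F [-0.2 -0.4  0.3] w1.004 q [-0.74  0.28  0.14  1.99 -0.04  0.85  0.2 ]
yaw now 44.69 turn -0.01 = 1 x -0.01 ; shift [ 0.012  -0.0034  0.024 ] = 1 x [ 0.012  -0.0034  0.024 ]
```

Call:
apply_moves:
  commands:
    - [0.011,-0.003,0.006,0,-1]
    - [0,0,0.012,0,-1]
    - [0,0,0.006,0,-1]
    - [0,0,0,0,-1]

```text
clock: 20.05
position: [0.4372, 0.2594, -0.0282]
ee_rot: [0.387, 0.922, 0.009, 0.01]
ft_force: [0.2, -0.6, 1.4]
grip_width: 0.998
```

```bash
python3 -c "
from look import *
plan(.4338,.2603,-.029,44.7)
"
```

```text
t20.05 tcp [ 0.4372  0.2594 -0.0282] x [-0.701  0.713 -0.012] y [0.713 0.701 0.026] z [ 0.027  0.009 -1.   ] F [ 0.2 -0.6  1.4] w0.998 q [-0.75  0.31  0.14  2.02 -0.05  0.79  0.19]
yaw now 44.52 turn -0.18 = 1 x -0.18 ; shift [ 0.0031 -0.0018  0.0007] = 1 x [ 0.0031 -0.0018  0.0007]
```

Call:
apply_moves:
  commands:
    - [0.003,-0.001,0,0,-1]
    - [0,0,0,0,-1]
    - [0,0,0,0,1]
    - [0,0,0,0,1]
    - [0,0,0,0,1]

```text
clock: 20.47
position: [0.4353, 0.2622, -0.0254]
ee_rot: [0.386, 0.922, 0.011, 0.011]
ft_force: [0.2, 0.2, 0.4]
grip_width: 0.607
```

Call:
apply_moves:
  commands:
    - [0,0,0,0,1]
    - [0,0,0,0,1]
    - [0,0,0,0,1]

```text
clock: 20.72
position: [0.4356, 0.2624, -0.0246]
ee_rot: [0.386, 0.922, 0.011, 0.011]
ft_force: [-0.2, 0.3, -2.5]
grip_width: 0.503
```

Call:
apply_moves:
  commands:
    - [0,0,-0.01,0,1]
    - [0,0,-0.03,0,1]
    - [0,0,-0.03,0,1]
    - [0,0,-0.025,0,1]
    - [0,0,0,0,1]

```text
clock: 21.13
position: [0.4303, 0.2589, 0.0737]
ee_rot: [0.387, 0.922, 0.008, 0.01]
ft_force: [0.2, 1.2, -1.5]
grip_width: 0.503
```

```bash
python3 -c "
from look import *
plan(.55,.12,.08,90.4)
"
```

```text
t21.13 tcp [0.4303 0.2589 0.0737] x [-0.701  0.713 -0.012] y [0.713 0.701 0.022] z [ 0.024  0.007 -1.   ] F [ 0.2  1.2 -1.5] w0.503 q [-0.77  0.15  0.14  1.96 -0.01  1.02  0.15]
yaw now 44.50 turn -45.90 = 7 x -6.56 ; shift [-0.1189 -0.1397 -0.0044] = 4 x [-0.0297 -0.0349 -0.0011]
```

Call:
apply_moves:
  commands:
    - [0,0,0,-6.5,1]
    - [0,0,0,-6.5,1]
    - [0,0,0,-6.5,1]
    - [0,0,0,-6.5,1]
    - [0,0,0,-6.5,1]

```text
clock: 21.55
position: [0.4301, 0.2587, 0.076]
ee_rot: [0.103, 0.995, 0.006, 0.013]
ft_force: [-0.5, 0.1, -2.3]
grip_width: 0.503
```

Call:
apply_moves:
  commands:
    - [0,0,0,-6.5,1]
    - [0,0,0,-6.5,1]
    - [-0.03,-0.035,-0.002,0,1]
    - [-0.03,-0.035,-0.002,0,1]
    - [-0.03,-0.035,-0.002,0,1]

```text
clock: 21.97
position: [0.5132, 0.1687, 0.0814]
ee_rot: [-0.029, 1.0, 0.005, 0.01]
ft_force: [1.7, 0.5, -2.2]
grip_width: 0.506
```

Call:
apply_moves:
  commands:
    - [-0.03,-0.035,0,0,1]
    - [-0.012,-0.04,0,0,1]
    - [-0.012,-0.04,0,0,1]
    - [-0.012,-0.04,0,0,1]
    - [0,-0.02,0,0,1]

```text
clock: 22.38
position: [0.5895, -0.0053, 0.0807]
ee_rot: [-0.029, 1.0, 0.004, 0.011]
ft_force: [-1.5, -0.3, -2.3]
grip_width: 0.505
```

```bash
python3 -c "
from look import *
plan(.614,-.0855,.03,90.4)
"
```

```text
t22.38 tcp [ 0.5895 -0.0053  0.0807] x [-0.998 -0.058 -0.022] y [-0.058  0.998  0.006] z [ 0.021  0.008 -1.   ] F [-1.5 -0.3 -2.3] w0.505 q [-0.3   0.33  0.28  1.73 -0.11  1.08  1.65]
yaw now 93.31 turn 2.91 = 1 x 2.91 ; shift [-0.0229 -0.0807  0.0506] = 3 x [-0.0076 -0.0269  0.0169]
```

Call:
apply_moves:
  commands:
    - [0,-0.025,0,2.9,1]
    - [-0.01,-0.03,0.005,0,1]
    - [-0.01,-0.02,0.01,0,1]
    - [0,0,0.01,0,1]
    - [0,0,0,0,1]

```text
clock: 22.8
position: [0.6101, -0.093, 0.0533]
ee_rot: [0.003, 1.0, 0.002, 0.009]
ft_force: [-0.5, 0.4, -2.8]
grip_width: 0.504
```

```bash
python3 -c "
from look import *
plan(.614,-.0855,.015,90.4)
"
```

```text
t22.80 tcp [ 0.6101 -0.093   0.0533] x [-1.     0.006 -0.018] y [0.006 1.    0.004] z [ 0.018  0.004 -1.   ] F [-0.5  0.4 -2.8] w0.504 q [-0.18  0.42  0.32  1.68 -0.16  1.05  1.76]
yaw now 89.67 turn -0.73 = 1 x -0.73 ; shift [-0.0033  0.0073  0.0384] = 1 x [-0.0033  0.0073  0.0384]
```

Call:
apply_moves:
  commands:
    - [-0.002,0.006,0,-0.7,1]
    - [0,0,0.012,0,1]
    - [0,0,0.015,0,1]
    - [0,0,0.008,0,1]
    - [0,0,0,0,1]

```text
clock: 23.22
position: [0.6124, -0.0808, 0.0161]
ee_rot: [-0.007, 1.0, 0.003, 0.009]
ft_force: [-0.6, -0.2, -2.6]
grip_width: 0.506
```

```bash
python3 -c "
from look import *
plan(.614,-.0855,-.012,90.4)
"
```

```text
t23.22 tcp [ 0.6124 -0.0808  0.0161] x [-1.    -0.013 -0.017] y [-0.013  1.     0.006] z [ 0.017  0.006 -1.   ] F [-0.6 -0.2 -2.6] w0.506 q [-0.18  0.47  0.31  1.7  -0.17  0.98  1.77]
yaw now 90.77 turn 0.37 = 1 x 0.37 ; shift [-0.0011 -0.0049  0.0281] = 1 x [-0.0011 -0.0049  0.0281]
```

Call:
apply_moves:
  commands:
    - [-0.001,-0.005,0,0.3,1]
    - [0,0,0.007,0,1]
    - [0,0,0.007,0,1]
    - [0,0,0,0,1]

```text
clock: 23.55
position: [0.6144, -0.0838, 0.0018]
ee_rot: [-0.005, 1.0, 0.004, 0.009]
ft_force: [-0.2, -0.4, -3.0]
grip_width: 0.501
```

```bash
python3 -c "
from look import *
plan(.614,-.0855,-.012,90.4)
"
```

```text
t23.55 tcp [ 0.6144 -0.0838  0.0018] x [-1.    -0.011 -0.018] y [-0.011  1.     0.007] z [ 0.018  0.007 -1.   ] F [-0.2 -0.4 -3. ] w0.501 q [-0.17  0.49  0.3   1.7  -0.18  0.96  1.78]
yaw now 90.62 turn 0.22 = 1 x 0.22 ; shift [ 0.0007 -0.0017  0.0138] = 1 x [ 0.0007 -0.0017  0.0138]
```

Call:
apply_moves:
  commands:
    - [0,-0.0015,0.005,0.2,1]
    - [0,0,0.005,0,1]
    - [0,0,0.004,0,1]
    - [0,0,0,0,1]

```text
clock: 23.88
position: [0.6158, -0.0857, -0.0124]
ee_rot: [-0.003, 1.0, 0.004, 0.01]
ft_force: [-0.8, 0.0, 0.7]
grip_width: 0.503
```

```bash
python3 -c "
from look import *
plan(.614,-.0855,-.013,90.4)
"
```

```text
t23.88 tcp [ 0.6158 -0.0857 -0.0124] x [-1.    -0.006 -0.02 ] y [-0.007  1.     0.007] z [ 0.02   0.007 -1.   ] F [-0.8  0.   0.7] w0.503 q [-0.17  0.51  0.3   1.71 -0.19  0.93  1.79]
yaw now 90.38 turn -0.02 = 1 x -0.02 ; shift [0.0018 0.0002 0.0006] = 1 x [0.0018 0.0002 0.0006]
```

Call:
apply_moves:
  commands:
    - [0,0,0.001,0,1]
    - [0,0,0,0,-0.4]
    - [0,0,0,0,-0.4]
    - [0,0,0,0,-0.4]
    - [0,0,0,0,-0.4]

```text
clock: 24.3
position: [0.617, -0.086, -0.0118]
ee_rot: [-0.003, 1.0, 0.004, 0.011]
ft_force: [-0.1, -0.1, 0.3]
grip_width: 0.696
```

Call:
apply_moves:
  commands:
    - [0,0,-0.03,0,-0.4]
    - [0,0,-0.04,0,-0.4]
    - [0,0,-0.04,0,-0.4]
    - [0.035,0.035,0,0,1]
    - [0.035,0.04,0,0,1]

```text
clock: 24.72
position: [0.5546, -0.0274, 0.1004]
ee_rot: [0.002, 1.0, 0.001, 0.012]
ft_force: [0.1, 1.3, 0.0]
grip_width: 0.429
```

Call:
apply_moves:
  commands:
    - [0.035,0.04,0,0,1]
    - [0.03,0.04,0,0,1]
    - [0,0.02,0,0,1]
    - [0,0,0,0,1]
    - [0,0,0,0,1]

```text
clock: 25.13
position: [0.4951, 0.0689, 0.1013]
ee_rot: [-0.002, 1.0, 0.003, 0.015]
ft_force: [0.1, -0.4, -0.4]
grip_width: -0.001
```

```bash
python3 -c "
from look import *
im,d,P,r=mods('m8'); bays(P,im)
plan(.462,.1077,.05,90)
cv2.imwrite('pics/t8.png',cv2.resize(im[90:260,110:345],None,fx=3,fy=3,interpolation=cv2.INTER_CUBIC)[:,:,::-1])
"
```

```text
mid c(0.7217 0.2579) 149x18 ang -88.6 z0.0337 n294 px(194,112)
mid c(0.6722 0.1053) 60x25 ang -89.9 z0.0405 n177 px(251,131)
mid c(0.6700 0.0099) 61x29 ang -88.4 z0.0407 n178 px(286,132)
mid c(0.6723 -0.0851) 61x29 ang -87.6 z0.0406 n175 px(321,132)
mid c(0.5783 0.3895) 60x59 ang -33.1 z0.0446 n242 px(144,163)
mid c(0.4622 0.1387) 88x30 ang 1.3 z0.0438 n167 px(235,212)
inbay c(0.6267 0.1068) 70x43 ang 1.3 z0.0493 n380 px(250,147)
inbay c(0.6306 0.0113) 49x41 ang 0.9 z0.0496 n217 px(286,144)
inbay c(0.6161 -0.0843) 83x44 ang 0.5 z0.0489 n515 px(321,153)
t25.18 tcp [0.4954 0.069  0.1013] x [-1.    -0.003 -0.029] y [-0.003  1.     0.007] z [ 0.029  0.007 -1.   ] F [0.3 0.8 0.6] w-0.001 q [-0.45  0.11  0.23  1.94 -0.03  1.07  1.37]
yaw now 90.19 turn 0.19 = 1 x 0.19 ; shift [0.0349 0.0384 0.0506] = 2 x [0.0175 0.0192 0.0253]
```

View pics/t8.png

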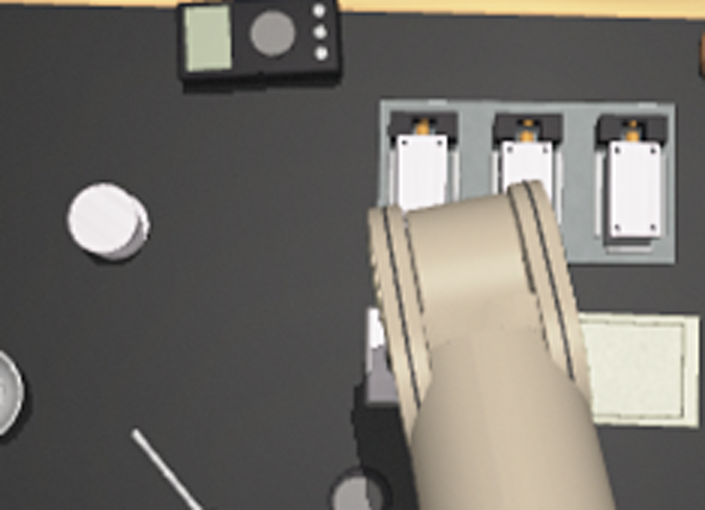

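Call:
apply_moves:
  commands:
    - [0.017,0.018,0.005,0,1]
    - [0.015,0.015,0.01,0,1]
    - [0,0,0.015,0,1]
    - [0,0,0,0,1]
    - [0,0,0,0,1]

```text
clock: 25.6
position: [0.4672, 0.0976, 0.0705]
ee_rot: [0.003, 1.0, 0.003, 0.016]
ft_force: [0.3, -1.1, 0.8]
grip_width: -0.002
```

```bash
python3 -c "
from look import *
plan(.463,.1077,.031,90)
"
```

```text
t25.60 tcp [0.4672 0.0976 0.0705] x [-0.999  0.006 -0.032] y [0.006 1.    0.006] z [ 0.032  0.006 -0.999] F [ 0.3 -1.1  0.8] w-0.002 q [-0.49  0.09  0.2   2.03 -0.02  0.99  1.28]
yaw now 89.66 turn -0.34 = 1 x -0.34 ; shift [0.0055 0.0098 0.0394] = 1 x [0.0055 0.0098 0.0394]
```

Call:
apply_moves:
  commands:
    - [0.005,0.009,0.01,0,1]
    - [0,0,0.015,0,1]
    - [0,0,0.01,0,1]
    - [0,0,0.003,0,1]
    - [0,0,0,0,1]

```text
clock: 26.02
position: [0.4663, 0.1056, 0.0317]
ee_rot: [0.006, 1.0, 0.003, 0.018]
ft_force: [-0.3, -0.4, 1.2]
grip_width: -0.001
```

```bash
python3 -c "
from look import *
plan(.463,.1077,.022,90)
"
```

```text
t26.02 tcp [0.4663 0.1056 0.0317] x [-0.999  0.013 -0.035] y [0.013 1.    0.006] z [ 0.035  0.006 -0.999] F [-0.3 -0.4  1.2] w-0.001 q [-0.5   0.15  0.19  2.06 -0.03  0.9   1.26]
yaw now 89.28 turn -0.72 = 1 x -0.72 ; shift [0.0036 0.002  0.0096] = 1 x [0.0036 0.002  0.0096]
```

Call:
apply_moves:
  commands:
    - [0.001,0,0.005,0,1]
    - [0,0,0.005,0,1]

```text
clock: 26.18
position: [0.467, 0.1059, 0.0233]
ee_rot: [0.007, 1.0, 0.003, 0.019]
ft_force: [-24.6, -6.8, 68.5]
grip_width: -0.003
```

Call:
apply_moves:
  commands:
    - [0,0,0.003,0,1]
    - [0,0,0.002,0,1]

```text
clock: 26.35
position: [0.4667, 0.1059, 0.0239]
ee_rot: [0.007, 1.0, 0.004, 0.017]
ft_force: [-18.0, -4.9, 34.9]
grip_width: -0.004
```

Call:
apply_moves:
  commands:
    - [0,0,0.002,0,1]
    - [0,0,0.002,0,1]

```text
clock: 26.52
position: [0.4666, 0.1059, 0.0241]
ee_rot: [0.008, 1.0, 0.005, 0.017]
ft_force: [-13.9, -4.4, 28.4]
grip_width: -0.002
```

Call:
apply_moves:
  commands:
    - [0,0,-0.01,0,1]
    - [0,0,-0.03,0,1]
    - [0,0,-0.03,0,1]
    - [0,0,-0.01,0,1]
    - [0,0,0,0,1]

```text
clock: 26.93
position: [0.4641, 0.1049, 0.1084]
ee_rot: [0.009, 1.0, 0.005, 0.017]
ft_force: [0.9, -0.0, -0.9]
grip_width: 0.002
```

Call:
apply_moves:
  commands:
    - [-0.03,-0.035,0,0,-0.6]
    - [-0.03,-0.04,0,0,-0.6]
    - [-0.03,-0.04,0,0,-0.6]
    - [-0.03,-0.04,0,0,-0.6]
    - [-0.01,-0.02,0,0,-0.6]

```text
clock: 27.35
position: [0.5798, -0.051, 0.1086]
ee_rot: [0.001, 1.0, 0.006, 0.019]
ft_force: [-0.3, 0.6, 0.1]
grip_width: 0.705
```

Call:
apply_moves:
  commands:
    - [0,0,0,0,-0.6]
    - [0,0,0,0,-0.6]

```text
clock: 27.52
position: [0.5808, -0.0582, 0.106]
ee_rot: [0.005, 1.0, 0.005, 0.018]
ft_force: [0.7, 0.8, 0.2]
grip_width: 0.802
```

```bash
python3 -c "
from look import *
im,d,P,r=mods('m9'); bays(P,im)
plan(.6165,-.0845,.03,90.4)
"
```

```text
mid c(0.7216 0.2577) 149x19 ang -87.7 z0.0334 n288 px(193,112)
mid c(0.6725 0.1053) 60x25 ang -89.3 z0.0408 n183 px(251,131)
mid c(0.6723 0.0100) 61x24 ang -89.4 z0.0411 n179 px(286,132)
mid c(0.5784 0.3891) 59x59 ang -37.1 z0.0443 n226 px(145,163)
mid c(0.4624 0.1076) 90x89 ang -0.5 z0.0441 n542 px(248,209)
inbay c(0.6200 0.1066) 83x43 ang 1.3 z0.0493 n485 px(250,151)
inbay c(0.6138 0.0122) 83x43 ang 0.9 z0.0491 n453 px(285,153)
t27.57 tcp [ 0.5804 -0.0582  0.1059] x [-0.999  0.01  -0.035] y [0.01  1.    0.009] z [ 0.035  0.009 -0.999] F [-0.7  0.5  0.2] w0.798 q [-0.27  0.28  0.35  1.74 -0.12  1.11  1.68]
yaw now 89.42 turn -0.98 = 1 x -0.98 ; shift [-0.0332 -0.0272  0.0769] = 2 x [-0.0166 -0.0136  0.0384]
```

Call:
apply_moves:
  commands:
    - [-0.017,-0.014,0.01,-1,-0.6]
    - [-0.015,-0.01,0.015,0,-0.6]
    - [0,0,0.025,0,-0.6]
    - [0,0,0.015,0,-0.6]
    - [0,0,0,0,-0.6]

```text
clock: 27.98
position: [0.6148, -0.0751, 0.0382]
ee_rot: [-0.008, 1.0, 0.006, 0.018]
ft_force: [0.1, 0.7, 0.4]
grip_width: 0.804
```

```bash
python3 -c "
from look import *
plan(.6175,-.0845,-.014,90.4)
"
```

```text
t27.98 tcp [ 0.6148 -0.0751  0.0382] x [-0.999 -0.015 -0.036] y [-0.016  1.     0.012] z [ 0.036  0.013 -0.999] F [0.1 0.7 0.4] w0.804 q [-0.21  0.43  0.33  1.7  -0.18  1.    1.77]
yaw now 90.90 turn 0.50 = 1 x 0.50 ; shift [-0.0008 -0.0101  0.0522] = 2 x [-0.0004 -0.0051  0.0261]
```

Call:
apply_moves:
  commands:
    - [0,-0.009,0,0.5,-0.6]
    - [0,0,0.01,0,-0.6]
    - [0,0,0.01,0,-0.6]
    - [0,0,0,0,-0.6]

```text
clock: 28.32
position: [0.6153, -0.0812, 0.018]
ee_rot: [-0.005, 1.0, 0.007, 0.018]
ft_force: [0.1, -1.1, -0.4]
grip_width: 0.798
```

```bash
python3 -c "
from look import *
plan(.6175,-.0845,-.014,90.4)
"
```

```text
t28.32 tcp [ 0.6153 -0.0812  0.018 ] x [-0.999 -0.009 -0.036] y [-0.01   1.     0.014] z [ 0.036  0.014 -0.999] F [ 0.1 -1.1 -0.4] w0.798 q [-0.19  0.46  0.33  1.71 -0.2   0.97  1.79]
yaw now 90.56 turn 0.16 = 1 x 0.16 ; shift [-0.001  -0.0038  0.032 ] = 1 x [-0.001  -0.0038  0.032 ]
```

Call:
apply_moves:
  commands:
    - [0,-0.003,0.01,0,-0.6]
    - [0,0,0.01,0,-0.6]
    - [0,0,0.008,0,-0.6]
    - [0,0,0.002,0,-0.6]
    - [0,0,0,0,-0.6]

```text
clock: 28.73
position: [0.6169, -0.0835, -0.0145]
ee_rot: [-0.005, 1.0, 0.007, 0.019]
ft_force: [0.2, -0.2, -0.4]
grip_width: 0.798
```

Call:
apply_moves:
  commands:
    - [0,0,0,0,1]
    - [0,0,0,0,1]
    - [0,0,0,0,1]
    - [0,0,0,0,1]
    - [0,0,0,0,1]

```text
clock: 29.15
position: [0.6172, -0.0837, -0.0139]
ee_rot: [-0.005, 1.0, 0.007, 0.019]
ft_force: [0.8, 0.4, -1.9]
grip_width: 0.508
```

```bash
python3 -c "
from look import *
plan(.6175,-.0845,-.014,90.4)
"
```

```text
t29.15 tcp [ 0.6172 -0.0837 -0.0139] x [-0.999 -0.01  -0.038] y [-0.01   1.     0.014] z [ 0.038  0.015 -0.999] F [ 0.8  0.4 -1.9] w0.508 q [-0.18  0.5   0.32  1.72 -0.22  0.91  1.81]
yaw now 90.58 turn 0.18 = 1 x 0.18 ; shift [-0.0003 -0.0008  0.0001] = 1 x [-0.0003 -0.0008  0.0001]
```

Call:
apply_moves:
  commands:
    - [0,0,-0.01,0,1]
    - [0,0,-0.03,0,1]
    - [0,0,-0.03,0,1]
    - [0,0,-0.03,0,1]
    - [0,0,0,0,1]

```text
clock: 29.57
position: [0.6107, -0.0851, 0.0899]
ee_rot: [-0.005, 1.0, 0.007, 0.016]
ft_force: [2.8, 0.1, -2.2]
grip_width: 0.5
```

Call:
apply_moves:
  commands:
    - [0,0,0,6.8,1]
    - [0,0,0,6.8,1]
    - [0,0,0,6.8,1]
    - [0,0,0,6.8,1]
    - [0,0,0,6.8,1]

```text
clock: 29.98
position: [0.6119, -0.0854, 0.0958]
ee_rot: [0.298, 0.954, 0.013, 0.016]
ft_force: [0.5, -0.7, -1.7]
grip_width: 0.498
```

Call:
apply_moves:
  commands:
    - [0,0,0,6.8,1]
    - [-0.011,-0.033,0,0,1]
    - [-0.011,-0.035,0,0,1]
    - [-0.011,-0.035,0,0,1]
    - [-0.011,-0.035,0,0,1]

```text
clock: 30.4
position: [0.5548, -0.2089, 0.0923]
ee_rot: [0.354, 0.935, 0.017, 0.016]
ft_force: [1.6, -1.8, -2.8]
grip_width: 0.506
```

Call:
apply_moves:
  commands:
    - [-0.011,-0.035,0,0,1]
    - [-0.011,-0.035,0,0,1]
    - [-0.011,-0.035,0,0,1]
    - [-0.011,-0.03,0,0,1]
    - [0,0,0,0,1]

```text
clock: 30.82
position: [0.4894, -0.3521, 0.0895]
ee_rot: [0.358, 0.933, 0.016, 0.017]
ft_force: [-0.7, -1.1, -1.7]
grip_width: 0.503
```

```bash
python3 -c "
from look import *
plan(.4721,-.4287,.03,49.4)
"
```

```text
t30.82 tcp [ 0.4894 -0.3521  0.0895] x [-0.743  0.669 -0.02 ] y [0.668 0.743 0.042] z [ 0.043  0.018 -0.999] F [-0.7 -1.1 -1.7] w0.503 q [ 0.09  0.38  0.59  1.7  -0.28  1.11  1.61]
yaw now 48.04 turn -1.36 = 1 x -1.36 ; shift [-0.0356 -0.0718  0.0573] = 2 x [-0.0178 -0.0359  0.0287]
```

Call:
apply_moves:
  commands:
    - [-0.015,-0.035,0,-1.3,1]
    - [-0.018,-0.03,0.01,0,1]
    - [0,0,0.02,0,1]
    - [0,0,0.02,0,1]
    - [0,0,0,0,1]

```text
clock: 31.23
position: [0.4736, -0.4225, 0.0389]
ee_rot: [0.349, 0.937, 0.015, 0.019]
ft_force: [-0.6, 1.7, -3.0]
grip_width: 0.501
```

```bash
python3 -c "
from look import *
plan(.4721,-.4287,-.02,49.4)
"
```

```text
t31.23 tcp [ 0.4736 -0.4225  0.0389] x [-0.756  0.654 -0.025] y [0.653 0.756 0.042] z [ 0.046  0.016 -0.999] F [-0.6  1.7 -3. ] w0.501 q [ 0.24  0.51  0.57  1.66 -0.36  1.05  1.79]
yaw now 49.18 turn -0.22 = 1 x -0.22 ; shift [-0.0014 -0.0081  0.0586] = 2 x [-0.0007 -0.0041  0.0293]
```

Call:
apply_moves:
  commands:
    - [-0.001,-0.007,0.012,0,1]
    - [0,-0.001,0.015,0,1]
    - [0,0,0.015,0,1]
    - [0,0,0.006,0,1]
    - [0,0,0,0,1]

```text
clock: 31.65
position: [0.4728, -0.428, -0.0107]
ee_rot: [0.348, 0.937, 0.016, 0.02]
ft_force: [-0.1, -0.1, -2.4]
grip_width: 0.501
```

```bash
python3 -c "
from look import *
plan(.4721,-.4287,-.021,49.4)
"
```

```text
t31.65 tcp [ 0.4728 -0.428  -0.0107] x [-0.757  0.653 -0.026] y [0.651 0.757 0.043] z [ 0.048  0.016 -0.999] F [-0.1 -0.1 -2.4] w0.501 q [ 0.27  0.58  0.54  1.68 -0.4   0.97  1.83]
yaw now 49.30 turn -0.10 = 1 x -0.10 ; shift [ 0.0003 -0.0014  0.0102] = 1 x [ 0.0003 -0.0014  0.0102]
```

Press down a little to level, then release.

Call:
apply_moves:
  commands:
    - [0,0,0.005,0,1]
    - [0,0,0.004,0,1]
    - [0,0,0.003,0,1]
    - [0,0,0.003,0,1]
    - [0,0,0.002,0,1]

```text
clock: 32.07
position: [0.4748, -0.4279, -0.0205]
ee_rot: [0.347, 0.937, 0.017, 0.021]
ft_force: [-3.9, 3.2, 6.9]
grip_width: 0.501
```

```bash
python3 -c "
from look import *
plan(.4721,-.4287,-.021,49.4)
"
```

```text
t32.07 tcp [ 0.4748 -0.4279 -0.0205] x [-0.758  0.652 -0.028] y [0.651 0.758 0.047] z [ 0.052  0.018 -0.999] F [-3.9  3.2  6.9] w0.501 q [ 0.28  0.59  0.54  1.68 -0.42  0.95  1.84]
yaw now 49.37 turn -0.03 = 1 x -0.03 ; shift [ 0.0016 -0.0024  0.0004] = 1 x [ 0.0016 -0.0024  0.0004]
```

Call:
apply_moves:
  commands:
    - [0,0,0.004,0,1]
    - [0,0,0.004,0,1]
    - [0,0,0.004,0,1]

```text
clock: 32.32
position: [0.4753, -0.4281, -0.0207]
ee_rot: [0.348, 0.937, 0.02, 0.022]
ft_force: [-14.5, 14.3, 36.3]
grip_width: 0.501
```

```bash
python3 -c "
from look import *
plan(.4721,-.4287,-.021,49.4)
"
```

```text
t32.32 tcp [ 0.4753 -0.4281 -0.0207] x [-0.757  0.653 -0.028] y [0.651 0.757 0.053] z [ 0.056  0.022 -0.998] F [-14.5  14.3  36.3] w0.501 q [ 0.29  0.59  0.53  1.68 -0.42  0.95  1.85]
yaw now 49.33 turn -0.07 = 1 x -0.07 ; shift [ 0.0021 -0.0026  0.0002] = 1 x [ 0.0021 -0.0026  0.0002]
```

Call:
apply_moves:
  commands:
    - [0,0,-0.002,0,1]
    - [0,0,0,0,-0.4]
    - [0,0,0,0,-0.4]
    - [0,0,0,0,-0.4]
    - [0,0,0,0,-0.4]

```text
clock: 32.73
position: [0.4778, -0.43, -0.0141]
ee_rot: [0.348, 0.937, 0.019, 0.026]
ft_force: [0.2, -0.3, -0.9]
grip_width: 0.698
```

Call:
apply_moves:
  commands:
    - [0,0,-0.02,0,-0.4]
    - [0,0,-0.04,0,-0.4]
    - [0,0,-0.04,0,-0.4]
    - [0,0,-0.02,0,-0.4]
    - [0,0,0,0,-0.4]

```text
clock: 33.15
position: [0.469, -0.4306, 0.1064]
ee_rot: [0.347, 0.937, 0.02, 0.023]
ft_force: [0.2, -0.7, -0.8]
grip_width: 0.698
```

Call:
apply_moves:
  commands:
    - [0,0,0,0,-0.6]
    - [0,0,0,0,-0.6]
    - [0,0,0,0,-0.6]
    - [0,0,0,0,-0.6]
    - [0,0,0,0,-0.6]

```text
clock: 33.57
position: [0.4688, -0.4294, 0.103]
ee_rot: [0.347, 0.937, 0.02, 0.021]
ft_force: [-0.8, 0.2, -0.1]
grip_width: 0.799
```

Call:
apply_moves:
  commands:
    - [0.016,0.038,0,0,-0.6]
    - [0.016,0.038,0,0,-0.6]
    - [0.016,0.038,0,0,-0.6]
    - [0.016,0.038,0,0,-0.6]
    - [0.016,0.038,0,0,-0.6]

```text
clock: 33.98
position: [0.5256, -0.2383, 0.1052]
ee_rot: [0.356, 0.934, 0.016, 0.017]
ft_force: [1.6, 0.7, -0.9]
grip_width: 0.799
```

Call:
apply_moves:
  commands:
    - [0.016,0.038,0,0,-0.6]
    - [0.016,0.038,0,0,-0.6]
    - [0.016,0.038,0,0,-0.6]
    - [0.016,0.038,0,0,-0.6]
    - [0.016,0.038,0,0,-0.6]

```text
clock: 34.4
position: [0.5892, -0.0396, 0.1086]
ee_rot: [0.356, 0.934, 0.016, 0.015]
ft_force: [1.0, -0.3, 0.1]
grip_width: 0.803
```

Call:
apply_moves:
  commands:
    - [0,0,0,-6.8,-0.6]
    - [0,0,0,-6.8,-0.6]
    - [0,0,0,-6.8,-0.6]
    - [0,0,0,-6.8,-0.6]
    - [0,0,0,-6.8,-0.6]

```text
clock: 34.82
position: [0.5897, -0.0224, 0.1037]
ee_rot: [0.052, 0.998, 0.012, 0.016]
ft_force: [0.4, -1.0, -0.6]
grip_width: 0.797
```

Call:
apply_moves:
  commands:
    - [0,0,0,-6.8,-0.6]
    - [0,0,0,0,-0.6]
    - [0,0,0,0,-0.6]
    - [0,0,0,0,-0.6]
    - [0,0,0,0,-0.6]

```text
clock: 35.23
position: [0.5879, -0.0221, 0.1002]
ee_rot: [-0.009, 1.0, 0.011, 0.014]
ft_force: [-1.1, -0.1, -1.3]
grip_width: 0.8
```

```bash
python3 -c "
from look import *
im,d,P,r=mods('m10'); bays(P,im)
plan(.6145,.0122,.03,90.4)
"
```

```text
mid c(0.7219 0.2575) 148x20 ang -87.5 z0.0332 n301 px(194,112)
mid c(0.6711 0.1053) 62x28 ang 86.3 z0.0408 n182 px(251,131)
mid c(0.6726 0.0143) 52x25 ang -88.3 z0.0410 n135 px(284,132)
mid c(0.5775 0.3897) 59x58 ang -32.7 z0.0442 n246 px(144,163)
mid c(0.4624 0.1076) 90x89 ang -0.5 z0.0439 n546 px(248,208)
mid c(0.4742 -0.4292) 85x46 ang -40.4 z0.0415 n551 px(448,209)
inbay c(0.6199 0.1065) 83x43 ang 1.3 z0.0494 n475 px(250,150)
inbay c(0.6410 0.0133) 38x29 ang 89.4 z0.0492 n127 px(285,142)
inbay c(0.5836 0.0115) 41x25 ang 72.0 z0.0492 n99 px(285,164)
t35.28 tcp [ 0.5878 -0.0221  0.1002] x [-0.999 -0.017 -0.028] y [-0.018  1.     0.022] z [ 0.027  0.023 -0.999] F [-0.2  0.1  0.6] w0.800 q [-0.31  0.3   0.33  1.72 -0.14  1.11  1.66]
yaw now 91.01 turn 0.61 = 1 x 0.61 ; shift [-0.025   0.0325  0.0717] = 2 x [-0.0125  0.0162  0.0358]
```

Call:
apply_moves:
  commands:
    - [-0.012,0.017,0.005,0.6,-0.6]
    - [-0.01,0.012,0.015,0,-0.6]
    - [0,0,0.025,0,-0.6]
    - [0,0,0.01,0,-0.6]
    - [0,0,0,0,-0.6]

```text
clock: 35.7
position: [0.6132, 0.009, 0.0463]
ee_rot: [0.002, 1.0, 0.011, 0.015]
ft_force: [-0.2, -0.6, 0.4]
grip_width: 0.801
```

```bash
python3 -c "
from look import *
plan(.6145,.0122,-.015,90.4)
"
```

```text
t35.70 tcp [0.6132 0.009  0.0463] x [-1.     0.004 -0.031] y [0.003 1.    0.023] z [ 0.031  0.023 -0.999] F [-0.2 -0.6  0.4] w0.801 q [-0.33  0.41  0.31  1.71 -0.17  1.02  1.61]
yaw now 89.80 turn -0.60 = 1 x -0.60 ; shift [0.0006 0.0018 0.0613] = 2 x [0.0003 0.0009 0.0307]
```

Call:
apply_moves:
  commands:
    - [0,0.001,0.015,-0.6,-0.6]
    - [0,0,0.018,0,-0.6]
    - [0,0,0.014,0,-0.6]
    - [0,0,0.004,0,-0.6]
    - [0,0,0,0,-0.6]

```text
clock: 36.12
position: [0.6159, 0.009, -0.0024]
ee_rot: [-0.001, 1.0, 0.011, 0.017]
ft_force: [-0.1, -0.4, -0.2]
grip_width: 0.799
```

```bash
python3 -c "
from look import *
plan(.6145,.0122,-.015,90.4)
"
```

```text
t36.12 tcp [ 0.6159  0.009  -0.0024] x [-0.999 -0.001 -0.033] y [-0.001  1.     0.022] z [ 0.033  0.022 -0.999] F [-0.1 -0.4 -0.2] w0.799 q [-0.31  0.48  0.3   1.73 -0.19  0.93  1.63]
yaw now 90.08 turn -0.32 = 1 x -0.32 ; shift [0.0018 0.0029 0.0126] = 1 x [0.0018 0.0029 0.0126]
```

Call:
apply_moves:
  commands:
    - [0.001,0.003,0.007,0,-0.6]
    - [0,0,0.006,0,-0.6]
    - [0,0,0,0,-0.6]
    - [0,0,0,0,1]
    - [0,0,0,0,1]

```text
clock: 36.53
position: [0.6172, 0.012, -0.0126]
ee_rot: [0.0, 1.0, 0.011, 0.019]
ft_force: [-1.7, -7.1, 2.9]
grip_width: 0.532
```

Call:
apply_moves:
  commands:
    - [0,0,0,0,1]
    - [0,0,0,0,1]
    - [0,0,0,0,1]
    - [0,0,0,0,1]

```text
clock: 36.87
position: [0.6175, 0.012, -0.0117]
ee_rot: [0.0, 1.0, 0.011, 0.019]
ft_force: [-0.5, 0.5, -1.6]
grip_width: 0.499
```

Call:
apply_moves:
  commands:
    - [0,0,-0.01,0,1]
    - [0,0,-0.03,0,1]
    - [0,0,-0.03,0,1]
    - [0,0,-0.03,0,1]
    - [0,0,0,0,1]

```text
clock: 37.28
position: [0.611, 0.0089, 0.0919]
ee_rot: [0.001, 1.0, 0.011, 0.016]
ft_force: [0.6, 0.5, -1.4]
grip_width: 0.501
```

Call:
apply_moves:
  commands:
    - [0,0,0,6.8,1]
    - [0,0,0,6.8,1]
    - [0,0,0,6.8,1]
    - [0,0,0,6.8,1]
    - [0,0,0,6.8,1]

```text
clock: 37.7
position: [0.6124, 0.0085, 0.0977]
ee_rot: [0.303, 0.953, 0.017, 0.015]
ft_force: [-0.6, 0.7, -2.4]
grip_width: 0.501
```

Call:
apply_moves:
  commands:
    - [0,0,0,6.8,1]
    - [-0.017,-0.034,0,0,1]
    - [-0.018,-0.034,0,0,1]
    - [-0.018,-0.034,0,0,1]
    - [-0.018,-0.034,0,0,1]

```text
clock: 38.12
position: [0.5737, -0.1312, 0.0936]
ee_rot: [0.36, 0.933, 0.021, 0.014]
ft_force: [0.4, -0.7, -2.6]
grip_width: 0.501
```

Call:
apply_moves:
  commands:
    - [-0.018,-0.034,0,0,1]
    - [-0.018,-0.034,0,0,1]
    - [-0.018,-0.034,0,0,1]
    - [-0.018,-0.034,0,0,1]
    - [0,0,0,0,1]

```text
clock: 38.53
position: [0.5286, -0.2955, 0.09]
ee_rot: [0.364, 0.931, 0.019, 0.015]
ft_force: [-2.0, -0.9, -1.6]
grip_width: 0.5
```

```bash
python3 -c "
from look import *
plan(.5247,-.3675,.03,49.4)
"
```

```text
t38.53 tcp [ 0.5286 -0.2955  0.09  ] x [-0.735  0.678 -0.014] y [0.677 0.735 0.047] z [ 0.042  0.025 -0.999] F [-2.  -0.9 -1.6] w0.500 q [-0.    0.38  0.57  1.69 -0.28  1.11  1.48]
yaw now 47.35 turn -2.05 = 1 x -2.05 ; shift [-0.043  -0.0599  0.058 ] = 2 x [-0.0215 -0.03    0.029 ]
```

Call:
apply_moves:
  commands:
    - [-0.02,-0.03,0,-2,1]
    - [-0.02,-0.026,0.01,0,1]
    - [0,0,0.02,0,1]
    - [0,0,0.02,0,1]
    - [0,0,0,0,1]

```text
clock: 38.95
position: [0.5228, -0.3648, 0.0392]
ee_rot: [0.349, 0.937, 0.018, 0.017]
ft_force: [-2.3, 0.9, -3.7]
grip_width: 0.506
```

```bash
python3 -c "
from look import *
plan(.5247,-.3675,-.018,49.4)
"
```

```text
t38.95 tcp [ 0.5228 -0.3648  0.0392] x [-0.755  0.655 -0.019] y [0.654 0.755 0.046] z [ 0.045  0.022 -0.999] F [-2.3  0.9 -3.7] w0.506 q [ 0.14  0.51  0.55  1.65 -0.35  1.05  1.66]
yaw now 49.12 turn -0.28 = 1 x -0.28 ; shift [-0.002  -0.0035  0.0572] = 2 x [-0.001  -0.0017  0.0286]
```

Call:
apply_moves:
  commands:
    - [-0.002,-0.003,0.015,0,1]
    - [0,0,0.015,0,1]
    - [0,0,0.015,0,1]
    - [0,0,0.005,0,1]
    - [0,0,0,0,1]

```text
clock: 39.37
position: [0.5264, -0.3656, -0.0109]
ee_rot: [0.349, 0.937, 0.019, 0.018]
ft_force: [-0.1, 1.0, -1.7]
grip_width: 0.503
```

Call:
apply_moves:
  commands:
    - [0,0,0.003,0,1]
    - [0,0,0.003,0,1]

```text
clock: 39.53
position: [0.5276, -0.3651, -0.0161]
ee_rot: [0.348, 0.937, 0.019, 0.018]
ft_force: [-0.5, 0.5, -2.8]
grip_width: 0.498
```

```bash
python3 -c "
from look import *
plan(.5247,-.3675,-.018,49.4)
"
```

```text
t39.53 tcp [ 0.5276 -0.3651 -0.0161] x [-0.757  0.653 -0.021] y [0.652 0.757 0.048] z [ 0.048  0.023 -0.999] F [-0.5  0.5 -2.8] w0.498 q [ 0.17  0.59  0.52  1.67 -0.4   0.96  1.7 ]
yaw now 49.27 turn -0.13 = 1 x -0.13 ; shift [ 0.0007 -0.0039  0.0017] = 1 x [ 0.0007 -0.0039  0.0017]
```

Call:
apply_moves:
  commands:
    - [0,-0.003,0.003,0,1]
    - [0,0,0.002,0,1]
    - [0,0,0,0,-0.4]
    - [0,0,0,0,-0.4]
    - [0,0,0,0,-0.4]

```text
clock: 39.95
position: [0.5288, -0.3677, -0.016]
ee_rot: [0.347, 0.937, 0.02, 0.021]
ft_force: [0.1, -0.1, 0.4]
grip_width: 0.704
```

Call:
apply_moves:
  commands:
    - [0,0,0,0,-0.4]
    - [0,0,-0.02,0,-0.4]
    - [0,0,-0.04,0,-0.4]
    - [0,0,-0.04,0,-0.4]
    - [0,0,-0.02,0,-0.4]

```text
clock: 40.37
position: [0.519, -0.3688, 0.102]
ee_rot: [0.348, 0.937, 0.02, 0.016]
ft_force: [1.4, 0.2, 0.2]
grip_width: 0.701
```

Call:
apply_moves:
  commands:
    - [0.02,0.035,0,0,-0.6]
    - [0.02,0.035,0,0,-0.6]
    - [0.02,0.035,0,0,-0.6]
    - [0.02,0.035,0,0,-0.6]
    - [0.02,0.035,0,0,-0.6]

```text
clock: 40.78
position: [0.5579, -0.1807, 0.1167]
ee_rot: [0.357, 0.934, 0.017, 0.024]
ft_force: [0.6, -0.3, -0.1]
grip_width: 0.799
```

Call:
apply_moves:
  commands:
    - [0.02,0.035,0,0,-0.6]
    - [0.02,0.035,0,0,-0.6]
    - [0.02,0.035,0,0,-0.6]
    - [0.02,0.035,0,0,-0.6]
    - [0.02,0.035,0,0,-0.6]

```text
clock: 41.2
position: [0.6008, 0.0238, 0.124]
ee_rot: [0.358, 0.933, 0.018, 0.026]
ft_force: [0.1, -0.9, 0.4]
grip_width: 0.801
```

Call:
apply_moves:
  commands:
    - [0,0,0,-6.8,-0.6]
    - [0,0,0,-6.8,-0.6]
    - [0,0,0,-6.8,-0.6]
    - [0,0,0,-6.8,-0.6]
    - [0,0,0,-6.8,-0.6]

```text
clock: 41.62
position: [0.6022, 0.0404, 0.1239]
ee_rot: [0.054, 0.998, 0.012, 0.031]
ft_force: [0.9, 0.5, 0.3]
grip_width: 0.801
```

Call:
apply_moves:
  commands:
    - [0,0,0,-6.8,-0.6]
    - [0,0,0,0,-0.6]
    - [0,0,0,0,-0.6]
    - [0,0,0,0,-0.6]
    - [0,0,0,0,-0.6]

```text
clock: 42.03
position: [0.6025, 0.0398, 0.124]
ee_rot: [-0.006, 0.999, 0.01, 0.032]
ft_force: [0.4, -0.3, 0.4]
grip_width: 0.798
```

```bash
python3 -c "
from look import *
im,d,P,r=mods('m11'); bays(P,im)
plan(.6195,.1066,.04,90.9)
"
```

```text
mid c(0.7208 0.2578) 148x20 ang -88.4 z0.0334 n303 px(194,112)
mid c(0.6716 0.1121) 47x26 ang -87.0 z0.0404 n136 px(248,131)
mid c(0.5785 0.3907) 60x59 ang -17.4 z0.0443 n227 px(144,163)
mid c(0.5276 -0.3672) 96x45 ang -40.3 z0.0416 n547 px(424,190)
mid c(0.4630 0.1093) 88x88 ang 1.3 z0.0441 n517 px(247,209)
mid c(0.4787 -0.4322) 96x46 ang -39.6 z0.0415 n563 px(448,209)
inbay c(0.6201 0.1063) 83x43 ang 1.1 z0.0492 n322 px(249,152)
t42.08 tcp [0.6025 0.0398 0.124 ] x [-0.998 -0.011 -0.063] y [-0.012  1.     0.019] z [ 0.063  0.02  -0.998] F [ 0.2  0.3 -0.5] w0.799 q [-0.41  0.28  0.32  1.69 -0.12  1.12  1.53]
yaw now 90.68 turn -0.22 = 1 x -0.22 ; shift [-0.0126  0.0649  0.0862] = 3 x [-0.0042  0.0216  0.0287]
```

Call:
apply_moves:
  commands:
    - [0,0,0.03,0,-0.6]
    - [0,0,0.03,0,-0.6]

```text
clock: 42.25
position: [0.611, 0.0414, 0.0695]
ee_rot: [-0.004, 0.999, 0.011, 0.037]
ft_force: [0.1, -0.4, -0.2]
grip_width: 0.798
```

Call:
apply_moves:
  commands:
    - [0,0,0,0,-0.6]
    - [0,0,0,0,-0.6]
    - [0,0,0,0,-0.6]

```text
clock: 42.5
position: [0.6079, 0.041, 0.0653]
ee_rot: [-0.002, 0.999, 0.01, 0.033]
ft_force: [-0.5, -0.2, -0.1]
grip_width: 0.798
```

Call:
apply_moves:
  commands:
    - [0,0,-0.03,0,-0.6]
    - [0,0,-0.03,0,-0.6]

```text
clock: 42.67
position: [0.6009, 0.0395, 0.1232]
ee_rot: [-0.001, 1.0, 0.009, 0.029]
ft_force: [-0.1, -0.6, 2.3]
grip_width: 0.803
```

Call:
apply_moves:
  commands:
    - [0,0,0,0,-0.6]
    - [0,0,0,0,-0.6]
    - [0,0,0,0,-0.6]

```text
clock: 42.92
position: [0.6058, 0.0396, 0.1349]
ee_rot: [-0.0, 0.999, 0.011, 0.037]
ft_force: [-0.1, -0.5, -0.5]
grip_width: 0.799
```

Call:
apply_moves:
  commands:
    - [0.04,0,0,0,-0.6]
    - [0.04,0,0,0,-0.6]

```text
clock: 43.08
position: [0.5295, 0.0393, 0.128]
ee_rot: [0.0, 0.999, 0.009, 0.038]
ft_force: [0.2, -0.1, 0.4]
grip_width: 0.801
```

Call:
apply_moves:
  commands:
    - [0,0,0,0,-0.6]
    - [0,0,0,0,-0.6]
    - [0,0,0,0,-0.6]

```text
clock: 43.33
position: [0.5209, 0.0389, 0.1254]
ee_rot: [0.0, 0.999, 0.01, 0.034]
ft_force: [1.1, 0.0, -0.2]
grip_width: 0.799
```

Call:
apply_moves:
  commands:
    - [-0.04,0,0,0,-0.6]
    - [-0.04,0,0,0,-0.6]

```text
clock: 43.5
position: [0.5962, 0.0389, 0.1293]
ee_rot: [0.0, 0.999, 0.011, 0.031]
ft_force: [0.8, -0.1, 1.1]
grip_width: 0.796
```

Call:
apply_moves:
  commands:
    - [0,0,0,0,-0.6]
    - [0,0,0,0,-0.6]
    - [0,0,0,0,-0.6]

```text
clock: 43.75
position: [0.6037, 0.0384, 0.1271]
ee_rot: [0.0, 0.999, 0.009, 0.031]
ft_force: [-0.3, 0.5, 0.8]
grip_width: 0.801
```

Call:
apply_moves:
  commands:
    - [0.04,0,0,0,-0.6]
    - [0.04,0,0,0,-0.6]
    - [0,0,0,0,-0.6]
    - [0,0,0,0,-0.6]
    - [0,0,0,0,-0.6]

```text
clock: 44.17
position: [0.5181, 0.0379, 0.1178]
ee_rot: [0.0, 1.0, 0.008, 0.028]
ft_force: [0.7, -0.4, -0.9]
grip_width: 0.8
```

Call:
apply_moves:
  commands:
    - [-0.04,0,0,0,-0.6]
    - [-0.04,0,0,0,-0.6]
    - [0,0,0,0,-0.6]

```text
clock: 44.42
position: [0.5983, 0.0382, 0.1212]
ee_rot: [-0.0, 1.0, 0.008, 0.027]
ft_force: [-1.4, 0.8, -0.2]
grip_width: 0.802
```

Call:
apply_moves:
  commands:
    - [0.04,0,0,0,-0.6]
    - [0.04,0,0,0,-0.6]
    - [0,0,0,0,-0.6]
    - [0,0,0,0,-0.6]
    - [0,0,0,0,-0.6]

```text
clock: 44.83
position: [0.5205, 0.0372, 0.1145]
ee_rot: [0.0, 1.0, 0.006, 0.026]
ft_force: [0.6, -0.4, -0.3]
grip_width: 0.8
```

Call:
apply_moves:
  commands:
    - [-0.04,0,0,0,-0.6]
    - [-0.04,0,0,0,-0.6]
    - [0,0,0,0,-0.6]

```text
clock: 45.08
position: [0.6025, 0.0375, 0.1174]
ee_rot: [-0.0, 1.0, 0.007, 0.025]
ft_force: [-1.2, -0.2, -0.5]
grip_width: 0.8
```

Call:
apply_moves:
  commands:
    - [0.04,0,0,0,-0.6]
    - [0.04,0,0,0,-0.6]
    - [0,0,0,0,-0.6]
    - [0,0,0,0,-0.6]
    - [0,0,0,0,-0.6]

```text
clock: 45.5
position: [0.5269, 0.0364, 0.1109]
ee_rot: [0.0, 1.0, 0.004, 0.025]
ft_force: [-0.2, 0.0, 0.8]
grip_width: 0.8
```

Call:
apply_moves:
  commands:
    - [-0.04,0,0,0,-0.6]
    - [-0.04,0,0,0,-0.6]
    - [0,0,0,0,-0.6]

```text
clock: 45.75
position: [0.6095, 0.0367, 0.1136]
ee_rot: [-0.0, 1.0, 0.005, 0.024]
ft_force: [-1.1, -0.4, 0.4]
grip_width: 0.8
```

```bash
python3 -c "
from look import *
plan(.6195,.1066,.04,90.9)
"
```

```text
t45.75 tcp [0.6095 0.0367 0.1136] x [-0.999 -0.001 -0.048] y [-0.001  1.     0.009] z [ 0.048  0.009 -0.999] F [-1.1 -0.4  0.4] w0.800 q [-0.43  0.32  0.36  1.67 -0.13  1.12  1.54]
yaw now 90.05 turn -0.85 = 1 x -0.85 ; shift [-0.0075  0.0691  0.0746] = 2 x [-0.0038  0.0346  0.0373]
```

Call:
apply_moves:
  commands:
    - [-0.004,0.033,0,-0.8,-0.6]
    - [-0.003,0.028,0.01,0,-0.6]
    - [0,0,0.025,0,-0.6]
    - [0,0,0.02,0,-0.6]
    - [0,0,0,0,-0.6]

```text
clock: 46.17
position: [0.6318, 0.1008, 0.0593]
ee_rot: [-0.007, 1.0, 0.004, 0.029]
ft_force: [0.0, -0.4, -0.6]
grip_width: 0.803
```

```bash
python3 -c "
from look import *
plan(.6205,.1066,-.013,91)
"
```

```text
t46.17 tcp [0.6318 0.1008 0.0593] x [-0.998 -0.013 -0.058] y [-0.013  1.     0.007] z [ 0.058  0.008 -0.998] F [ 0.  -0.4 -0.6] w0.803 q [-0.49  0.43  0.32  1.65 -0.15  1.02  1.46]
yaw now 90.77 turn -0.23 = 1 x -0.23 ; shift [0.0153 0.0055 0.0716] = 2 x [0.0077 0.0028 0.0358]
```

Call:
apply_moves:
  commands:
    - [0.012,0.005,0.01,0,-0.6]
    - [0.004,0,0.018,0,-0.6]
    - [0,0,0.018,0,-0.6]
    - [0,0,0.006,0,-0.6]
    - [0,0,0,0,-0.6]

```text
clock: 46.58
position: [0.6262, 0.106, 0.0094]
ee_rot: [-0.006, 0.999, 0.004, 0.033]
ft_force: [-0.5, -0.3, 0.3]
grip_width: 0.801
```

```bash
python3 -c "
from look import *
plan(.6205,.1066,-.013,91)
"
```

```text
t46.58 tcp [0.6262 0.106  0.0094] x [-0.998 -0.012 -0.066] y [-0.012  1.     0.007] z [ 0.066  0.008 -0.998] F [-0.5 -0.3  0.3] w0.801 q [-0.49  0.47  0.31  1.71 -0.17  0.92  1.46]
yaw now 90.72 turn -0.28 = 1 x -0.28 ; shift [0.0071 0.0006 0.0219] = 1 x [0.0071 0.0006 0.0219]
```

Call:
apply_moves:
  commands:
    - [0.006,0,0.01,0,-0.6]
    - [0,0,0.01,0,-0.6]
    - [0,0,0.002,0,-0.6]
    - [0,0,0,0,1]
    - [0,0,0,0,1]

```text
clock: 47.0
position: [0.6248, 0.1056, -0.0111]
ee_rot: [-0.005, 0.999, 0.004, 0.035]
ft_force: [-0.5, -1.8, 4.1]
grip_width: 0.536
```

Call:
apply_moves:
  commands:
    - [0,0,0,0,1]
    - [0,0,0,0,1]
    - [0,0,0,0,1]
    - [0,0,0,0,1]

```text
clock: 47.33
position: [0.6248, 0.1055, -0.0104]
ee_rot: [-0.005, 0.999, 0.004, 0.035]
ft_force: [-0.2, -0.0, -2.5]
grip_width: 0.505
```

Call:
apply_moves:
  commands:
    - [0.001,0,-0.01,0,1]
    - [0,0,-0.03,0,1]
    - [0,0,-0.03,0,1]
    - [0,0,-0.03,0,1]
    - [0,0,-0.01,0,1]

```text
clock: 47.75
position: [0.6123, 0.1035, 0.1014]
ee_rot: [-0.005, 0.999, 0.003, 0.031]
ft_force: [1.7, 0.6, -2.0]
grip_width: 0.505
```

Call:
apply_moves:
  commands:
    - [0,0,0,0,1]
    - [0,0,0,0,1]
    - [0,0,0,0,1]
    - [0,0,0,0,1]
    - [0,0,0,0,1]

```text
clock: 48.17
position: [0.6121, 0.1036, 0.1014]
ee_rot: [-0.005, 0.999, 0.003, 0.032]
ft_force: [-0.3, 0.1, -2.6]
grip_width: 0.5
```

```bash
python3 -c "
from look import *
plan(.5763,-.3073,.08,49.4)
"
```

```text
t48.17 tcp [0.6121 0.1036 0.1014] x [-0.998 -0.01  -0.064] y [-0.011  1.     0.006] z [ 0.064  0.006 -0.998] F [-0.3  0.1 -2.6] w0.500 q [-0.52  0.34  0.34  1.67 -0.12  1.08  1.43]
yaw now 90.61 turn 41.21 = 6 x 6.87 ; shift [-0.2395 -0.3361  0.0164] = 9 x [-0.0266 -0.0373  0.0018]
```

Call:
apply_moves:
  commands:
    - [0,0,0,6.8,1]
    - [0,0,0,6.8,1]
    - [0,0,0,6.8,1]
    - [0,0,0,6.8,1]
    - [0,0,0,6.8,1]

```text
clock: 48.58
position: [0.6087, 0.1023, 0.0942]
ee_rot: [0.297, 0.954, 0.009, 0.025]
ft_force: [0.8, 0.9, -2.7]
grip_width: 0.5
```

Call:
apply_moves:
  commands:
    - [0,0,0,6.8,1]
    - [0,0,0,0,1]
    - [-0.025,-0.035,0,0,1]
    - [-0.026,-0.036,0,0,1]
    - [-0.026,-0.036,0,0,1]

```text
clock: 49.0
position: [0.5933, -0.015, 0.087]
ee_rot: [0.345, 0.939, 0.01, 0.021]
ft_force: [1.6, -0.5, -2.7]
grip_width: 0.499
```

Call:
apply_moves:
  commands:
    - [-0.026,-0.036,0,0,1]
    - [-0.026,-0.036,0,0,1]
    - [-0.026,-0.036,0,0,1]
    - [-0.026,-0.036,0,0,1]
    - [-0.02,-0.03,0,0,1]

```text
clock: 49.42
position: [0.5745, -0.2214, 0.0821]
ee_rot: [0.332, 0.943, 0.009, 0.019]
ft_force: [0.8, 0.4, -2.1]
grip_width: 0.503
```

Call:
apply_moves:
  commands:
    - [0,0,0,0,1]
    - [0,0,0,0,1]
    - [0,0,0,0,1]

```text
clock: 49.67
position: [0.5693, -0.2345, 0.0802]
ee_rot: [0.334, 0.942, 0.005, 0.018]
ft_force: [0.2, -0.3, -2.3]
grip_width: 0.499
```

```bash
python3 -c "
from look import *
plan(.578,-.306,.03,49.4)
"
```

```text
t49.67 tcp [ 0.5693 -0.2345  0.0802] x [-0.776  0.63  -0.03 ] y [0.629 0.777 0.022] z [ 0.037 -0.002 -0.999] F [ 0.2 -0.3 -2.3] w0.499 q [-0.13  0.41  0.57  1.69 -0.26  1.09  1.41]
yaw now 50.99 turn 1.59 = 1 x 1.59 ; shift [-0.0517 -0.0498  0.0506] = 2 x [-0.0258 -0.0249  0.0253]
```

Tilt fell back to 0.037.

Call:
apply_moves:
  commands:
    - [-0.026,-0.025,0,1.6,1]
    - [-0.022,-0.022,0.01,0,1]
    - [0,0,0.02,0,1]
    - [0,0,0.015,0,1]
    - [0,0,0,0,1]

```text
clock: 50.08
position: [0.5815, -0.2955, 0.0323]
ee_rot: [0.337, 0.941, 0.007, 0.017]
ft_force: [-1.7, 1.5, -2.2]
grip_width: 0.503
```

```bash
python3 -c "
from look import *
plan(.577,-.3065,-.014,49.4)
"
```

```text
t50.08 tcp [ 0.5815 -0.2955  0.0323] x [-0.772  0.635 -0.027] y [0.635 0.772 0.025] z [ 0.037  0.003 -0.999] F [-1.7  1.5 -2.2] w0.503 q [-0.    0.54  0.55  1.62 -0.34  1.04  1.53]
yaw now 50.57 turn 1.17 = 1 x 1.17 ; shift [-0.0025 -0.0125  0.046 ] = 2 x [-0.0013 -0.0063  0.023 ]
```

Call:
apply_moves:
  commands:
    - [-0.002,-0.011,0.01,1.1,1]
    - [0,-0.001,0.013,0,1]
    - [0,0,0.012,0,1]
    - [0,0,0.006,0,1]
    - [0,0,0,0,1]

```text
clock: 50.5
position: [0.5783, -0.3019, -0.0124]
ee_rot: [0.343, 0.939, 0.009, 0.016]
ft_force: [-0.1, -0.5, -2.1]
grip_width: 0.5
```

Call:
apply_moves:
  commands:
    - [0,0,0.003,0,1]
    - [0,0,0.002,0,1]

```text
clock: 50.67
position: [0.5787, -0.3014, -0.0165]
ee_rot: [0.343, 0.939, 0.009, 0.016]
ft_force: [-10.8, 7.8, 22.9]
grip_width: 0.499
```

```bash
python3 -c "
from look import *
plan(.577,-.3065,-.016,49.4)
"
```

```text
t50.67 tcp [ 0.5787 -0.3014 -0.0165] x [-0.765  0.644 -0.025] y [0.643 0.765 0.028] z [ 0.037  0.006 -0.999] F [-10.8   7.8  22.9] w0.499 q [ 0.03  0.61  0.52  1.64 -0.38  0.96  1.56]
yaw now 49.94 turn 0.54 = 1 x 0.54 ; shift [-0.002  -0.0049 -0.0006] = 1 x [-0.002  -0.0049 -0.0006]
```

Call:
apply_moves:
  commands:
    - [0,0,-0.001,0,1]
    - [0,0,0,0,-0.4]
    - [0,0,0,0,-0.4]
    - [0,0,0,0,-0.4]
    - [0,0,0,0,-0.4]

```text
clock: 51.08
position: [0.5813, -0.3021, -0.0124]
ee_rot: [0.342, 0.939, 0.009, 0.019]
ft_force: [-0.1, -0.2, 0.6]
grip_width: 0.698
```

Call:
apply_moves:
  commands:
    - [0,0,-0.02,0,-0.4]
    - [0,0,-0.04,0,-0.4]
    - [0,0,-0.04,0,-0.4]
    - [0,0,-0.04,0,-0.4]
    - [0,0,-0.03,0,-0.4]

```text
clock: 51.5
position: [0.57, -0.3001, 0.1555]
ee_rot: [0.342, 0.94, 0.009, 0.012]
ft_force: [-0.3, -0.8, -0.4]
grip_width: 0.701
```

Call:
apply_moves:
  commands:
    - [0,0,-0.01,0,-1]
    - [0,0,0,0,-1]
    - [0,0,0,0,-1]
    - [0,0,0,0,-1]
    - [0,0,0,0,-1]

```text
clock: 51.92
position: [0.572, -0.3016, 0.1716]
ee_rot: [0.342, 0.939, 0.009, 0.017]
ft_force: [-0.6, -0.2, 0.4]
grip_width: 0.999
```

Call:
apply_moves:
  commands:
    - [0.03,0.03,0,6,-1]
    - [0.03,0.03,0,6,-1]
    - [0.03,0.03,0,6,-1]
    - [0,0,0,6,-1]
    - [0,0,0,0,-1]

```text
clock: 52.33
position: [0.5687, -0.175, 0.1626]
ee_rot: [0.537, 0.843, 0.009, 0.009]
ft_force: [-0.6, -1.6, 1.0]
grip_width: 1.003
```

```bash
python3 -c "
from look import *
im,d,P,r=mods('m12')
roi=np.zeros(d.shape,bool); roi[200:290,340:430]=1
fitcomp(P,roi,.095,.13,30,'head')
im0=cv2.imread('pics/top0.png'); P0=cloud('top',np.load('top0.npy')); g=im0.mean(-1)
# outline: dark pixels inside card
m=(abs(P0[...,0]-.458)<.047)&(abs(P0[...,1]+.087)<.061)
q=P0[m&(g<np.median(g[m])-25)]; print('outline',len(q),np.round(q.min(0),4),np.round(q.max(0),4))
lo,hi=np.percentile(q,2,axis=0),np.percentile(q,98,axis=0); print((lo+hi)/2)
plan(.3606,-.2552,.11,24.8)
cv2.imwrite('pics/t12.png',cv2.resize(im[90:300,230:490],None,fx=3,fy=2.8,interpolation=cv2.INTER_CUBIC)[:,:,::-1])
"
```

```text
mid c(0.7219 0.2578) 149x19 ang -87.5 z0.0336 n300 px(194,112)
mid c(0.6722 0.1053) 60x25 ang -89.7 z0.0407 n173 px(251,131)
mid c(0.6723 0.0102) 60x25 ang -89.4 z0.0408 n177 px(286,132)
mid c(0.6735 -0.0848) 61x25 ang 89.5 z0.0407 n177 px(321,132)
mid c(0.5784 0.3890) 60x58 ang 32.1 z0.0445 n228 px(144,163)
mid c(0.4625 0.1077) 90x89 ang -0.4 z0.0440 n581 px(248,208)
mid c(0.4779 -0.4344) 96x43 ang -39.9 z0.0417 n322 px(453,208)
outline 157 [ 0.4124 -0.1377 -0.0052] [ 0.5028 -0.0341  0.0069]
[ 0.4574014  -0.08606491  0.00127712]
t52.38 tcp [ 0.569  -0.1738  0.1622] x [-0.43   0.903 -0.005] y [0.903 0.43  0.024] z [ 0.024  0.006 -1.   ] F [ 0.9  0.7 -0.3] w0.998 q [-0.3   0.3   0.65  1.64 -0.2   1.24  0.83]
yaw now 25.45 turn 0.65 = 1 x 0.65 ; shift [ 0.0138 -0.2245  0.0468] = 6 x [ 0.0023 -0.0374  0.0078]
```

View pics/t12.png

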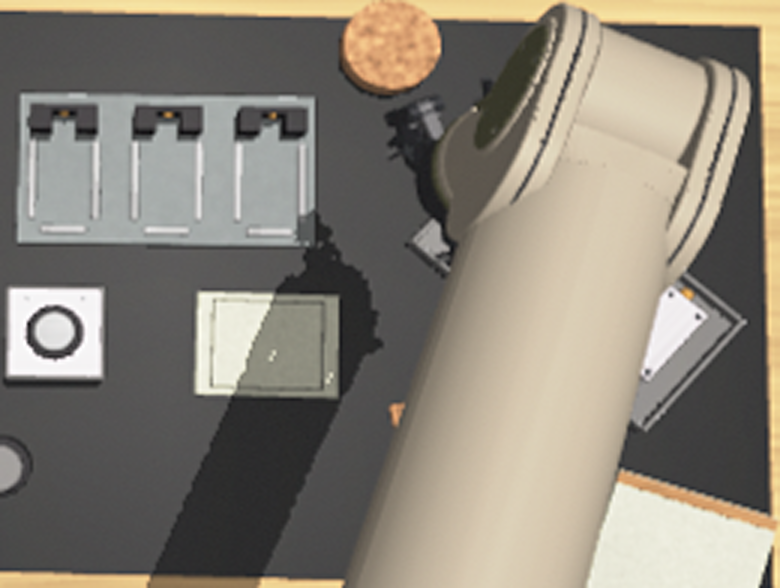

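```bash
python3 -c "
from look import *
im,d=camera('side');P=cloud('side',d)
m=(P[...,0]>.36)&(P[...,1]<-.2)&(P[...,1]>-.55)&(im.min(-1)>120)
fitcomp(P,m,.033,.052,60,'tray')
m=(P[...,0]<.48)&(P[...,1]<-.15)&(P[...,0]>.3)
fitcomp(P,m,.085,.14,60,'head')
"
```

```text
tray c(0.5760 -0.3012) 86x46 ang -39.4 z0.0419 n610 px(337,300)
tray c(0.5254 -0.3675) 86x46 ang -40.3 z0.0419 n716 px(334,332)
tray c(0.4759 -0.4316) 86x46 ang -40.6 z0.0419 n837 px(330,366)
head c(0.3619 -0.2581) 51x38 ang 24.5 z0.1120 n443 px(249,306)
```

Call:
apply_moves:
  commands:
    - [0,-0.03,0,0.6,-1]
    - [0.002,-0.037,0,0,-1]
    - [0.002,-0.037,0,0,-1]
    - [0.002,-0.037,0,0,-1]
    - [0.002,-0.037,0,0,-1]

```text
clock: 52.85
position: [0.4024, -0.248, 0.1543]
ee_rot: [0.528, 0.849, 0.005, 0.008]
ft_force: [-0.1, -0.9, 0.2]
grip_width: 0.999
```

Call:
apply_moves:
  commands:
    - [0.002,-0.02,0,0,-1]
    - [0,0,0,0,-1]
    - [0,0,0,0,-1]
    - [0,0,0,0,-1]

```text
clock: 53.18
position: [0.3736, -0.2631, 0.1529]
ee_rot: [0.531, 0.847, 0.006, 0.007]
ft_force: [0.1, -0.0, 0.3]
grip_width: 1.001
```

```bash
python3 -c "
from look import *
plan(.3606,-.2552,.08,24.8)
"
```

```text
t53.18 tcp [ 0.3736 -0.2631  0.1529] x [-0.436  0.9   -0.006] y [0.9   0.436 0.018] z [ 0.019  0.002 -1.   ] F [ 0.1 -0.   0.3] w1.001 q [-0.24 -0.08  0.74  1.98  0.04  1.2   0.94]
yaw now 25.88 turn 1.08 = 1 x 1.08 ; shift [ 0.013  -0.0098  0.0726] = 2 x [ 0.0065 -0.0049  0.0363]
```

Call:
apply_moves:
  commands:
    - [0.011,-0.009,0,1,-1]
    - [0,0,0.015,0,-1]
    - [0,0,0.02,0,-1]
    - [0,0,0.01,0,-1]
    - [0,0,0,0,-1]

```text
clock: 53.6
position: [0.3657, -0.2577, 0.107]
ee_rot: [0.535, 0.845, 0.004, 0.009]
ft_force: [-0.0, 1.4, -0.2]
grip_width: 1.0
```

```bash
python3 -c "
from look import *
plan(.3612,-.2565,.044,24.6)
"
```

```text
t53.60 tcp [ 0.3657 -0.2577  0.107 ] x [-0.428  0.904 -0.01 ] y [0.904 0.428 0.017] z [ 0.02  -0.002 -1.   ] F [-0.   1.4 -0.2] w1.000 q [-0.24 -0.05  0.76  2.07  0.03  1.09  0.94]
yaw now 25.32 turn 0.72 = 1 x 0.72 ; shift [ 0.0036 -0.0046  0.0629] = 2 x [ 0.0018 -0.0023  0.0315]
```

Call:
apply_moves:
  commands:
    - [0.003,-0.004,0.01,0.7,-1]
    - [0,0,0.015,0,-1]
    - [0,0,0.018,0,-1]
    - [0,0,0.008,0,-1]
    - [0,0,0,0,-1]

```text
clock: 54.02
position: [0.3637, -0.2573, 0.0541]
ee_rot: [0.539, 0.842, 0.003, 0.01]
ft_force: [-0.6, 0.2, 0.7]
grip_width: 1.0
```

```bash
python3 -c "
from look import *
plan(.3612,-.2565,.044,24.6)
"
```

```text
t54.02 tcp [ 0.3637 -0.2573  0.0541] x [-0.419  0.908 -0.013] y [0.908 0.419 0.015] z [ 0.019 -0.006 -1.   ] F [-0.6  0.2  0.7] w1.000 q [-0.23  0.05  0.78  2.13 -0.04  0.96  1.  ]
yaw now 24.77 turn 0.17 = 1 x 0.17 ; shift [ 0.0019 -0.0022  0.0101] = 1 x [ 0.0019 -0.0022  0.0101]
```

Call:
apply_moves:
  commands:
    - [0.001,-0.002,0.008,0,-1]
    - [0,0,0,0,-1]
    - [0,0,0,0,1]
    - [0,0,0,0,1]
    - [0,0,0,0,1]
  squeeze: 80

```text
clock: 54.43
position: [0.3626, -0.2578, 0.0471]
ee_rot: [0.539, 0.842, 0.003, 0.01]
ft_force: [0.6, -0.2, -0.1]
grip_width: 0.607
```

Call:
apply_moves:
  commands:
    - [0,0,0,0,1]
    - [0,0,0,0,1]
    - [0,0,0,0,1]

```text
clock: 54.68
position: [0.3625, -0.2579, 0.0479]
ee_rot: [0.539, 0.842, 0.003, 0.01]
ft_force: [0.6, -0.4, -3.3]
grip_width: 0.57
```

Call:
apply_moves:
  commands:
    - [0,0,-0.005,0,1]
    - [0,0,-0.01,0,1]
    - [0,0,-0.02,0,1]
    - [0,0,-0.015,0,1]
    - [0,0,0,0,1]

```text
clock: 55.1
position: [0.36, -0.2575, 0.101]
ee_rot: [0.54, 0.842, 0.002, 0.009]
ft_force: [0.5, -0.3, -3.0]
grip_width: 0.573
```

```bash
python3 -c "
from look import *
plan(.4585,-.0865,.1,24.8)
im,d=camera('side')
cv2.imwrite('pics/s13.png',cv2.resize(im[220:380,160:330],None,fx=3.5,fy=3.5)[:,:,::-1])
"
```

```text
t55.10 tcp [ 0.36   -0.2575  0.101 ] x [-0.418  0.909 -0.014] y [0.908 0.418 0.014] z [ 0.018 -0.007 -1.   ] F [ 0.5 -0.3 -3. ] w0.573 q [-0.25 -0.06  0.76  2.09  0.04  1.08  0.93]
yaw now 24.70 turn -0.10 = 1 x -0.10 ; shift [0.114  0.1611 0.0016] = 5 x [0.0228 0.0322 0.0003]
```

View pics/s13.png

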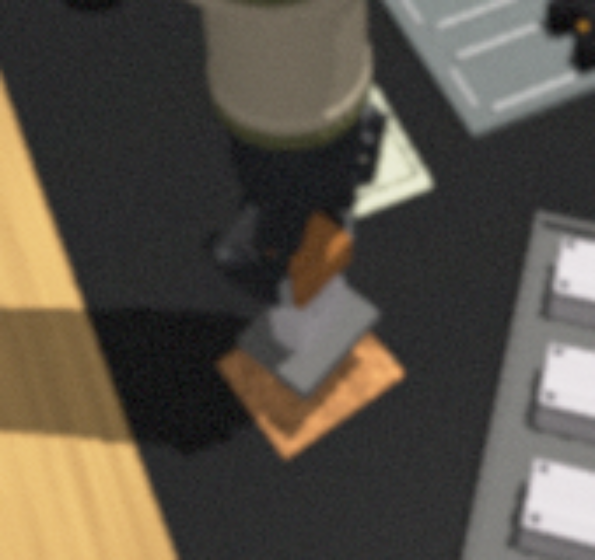

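Call:
apply_moves:
  commands:
    - [0.02,0.03,0,0,1]
    - [0.023,0.032,0,0,1]
    - [0.023,0.032,0,0,1]
    - [0.023,0.032,0,0,1]
    - [0.012,0.016,0,0,1]

```text
clock: 55.57
position: [0.4474, -0.105, 0.099]
ee_rot: [0.545, 0.839, 0.003, 0.01]
ft_force: [0.6, -0.1, -3.0]
grip_width: 0.57
```

Call:
apply_moves:
  commands:
    - [0,0,0,0,1]
    - [0,0,0,0,1]
    - [0,0,0,0,1]
    - [0,0,0,0,1]

```text
clock: 55.9
position: [0.4474, -0.1006, 0.0961]
ee_rot: [0.541, 0.841, 0.002, 0.008]
ft_force: [-0.1, -0.3, -3.0]
grip_width: 0.571
```

```bash
python3 -c "
from look import *
plan(.4585,-.0875,.05,24.8)
"
```

```text
t55.90 tcp [ 0.4474 -0.1006  0.0961] x [-0.414  0.91  -0.012] y [0.91  0.414 0.012] z [ 0.016 -0.006 -1.   ] F [-0.1 -0.3 -3. ] w0.571 q [-0.43  0.02  0.56  2.05 -0.01  1.07  0.56]
yaw now 24.47 turn -0.33 = 1 x -0.33 ; shift [0.0078 0.015  0.0462] = 2 x [0.0039 0.0075 0.0231]
```

Call:
apply_moves:
  commands:
    - [0.007,0.014,0,0,1]
    - [0,0,0.012,0,1]
    - [0,0,0.015,0,1]
    - [0,0,0.008,0,1]
    - [0,0,0,0,1]

```text
clock: 56.32
position: [0.4579, -0.0921, 0.0602]
ee_rot: [0.545, 0.838, 0.003, 0.009]
ft_force: [0.3, 0.5, -3.9]
grip_width: 0.569
```

```bash
python3 -c "
from look import *
plan(.4585,-.0875,.046,24.8)
"
```

```text
t56.32 tcp [ 0.4579 -0.0921  0.0602] x [-0.406  0.914 -0.012] y [0.914 0.406 0.014] z [ 0.018 -0.005 -1.   ] F [ 0.3  0.5 -3.9] w0.569 q [-0.43  0.09  0.56  2.06 -0.06  0.98  0.57]
yaw now 23.97 turn -0.83 = 1 x -0.83 ; shift [0.0041 0.0023 0.0142] = 1 x [0.0041 0.0023 0.0142]
```

Call:
apply_moves:
  commands:
    - [0.003,0.002,0.006,0,1]
    - [0,0,0.006,0,1]
    - [0,0,0.004,0,1]
    - [0,0,0.003,0,1]

```text
clock: 56.65
position: [0.4594, -0.0895, 0.0414]
ee_rot: [0.546, 0.838, 0.003, 0.009]
ft_force: [-3.3, 1.0, 4.1]
grip_width: 0.57
```

Call:
apply_moves:
  commands:
    - [0,0,0.003,0,1]
    - [0,0,0.003,0,1]

```text
clock: 56.82
position: [0.4595, -0.0895, 0.0356]
ee_rot: [0.546, 0.838, 0.003, 0.009]
ft_force: [-4.9, 0.5, 7.6]
grip_width: 0.573
```

Call:
apply_moves:
  commands:
    - [0,0,0.003,0,1]
    - [0,0,0.003,0,1]

```text
clock: 56.98
position: [0.4598, -0.0894, 0.033]
ee_rot: [0.546, 0.838, 0.004, 0.008]
ft_force: [-33.8, 4.0, 85.8]
grip_width: 0.571
```

Call:
apply_moves:
  commands:
    - [0,0,0,0,1]
    - [0,0,0,0,1]

```text
clock: 57.15
position: [0.4598, -0.0896, 0.0356]
ee_rot: [0.546, 0.838, 0.004, 0.007]
ft_force: [-5.2, 1.1, 8.3]
grip_width: 0.568
```

Call:
apply_moves:
  commands:
    - [0,0,-0.004,0,1]
    - [0,0,-0.005,0,1]
    - [0,0,-0.004,0,1]
    - [0,0,0,0,1]

```text
clock: 57.48
position: [0.4607, -0.0898, 0.0505]
ee_rot: [0.546, 0.837, 0.005, 0.008]
ft_force: [0.1, 0.6, -3.1]
grip_width: 0.57
```

Call:
apply_moves:
  commands:
    - [0,0,-0.005,0,1]
    - [0,0,-0.01,0,1]
    - [0,0,-0.02,0,1]
    - [0,0,-0.02,0,1]
    - [0,0,-0.005,0,1]

```text
clock: 57.9
position: [0.4578, -0.09, 0.1123]
ee_rot: [0.547, 0.837, 0.004, 0.006]
ft_force: [2.1, 0.4, -2.9]
grip_width: 0.567
```

```bash
python3 -c "
from look import *
plan(.3625,-.2575,.1,24.8)
im,d=camera('side');im2,d2=camera('top')
cv2.imwrite('pics/s14.png',np.hstack([cv2.resize(im[180:300,190:320],(400,370)),cv2.resize(im2[160:280,260:390],(400,370))])[:,:,::-1])
"
```

```text
t57.90 tcp [ 0.4578 -0.09    0.1123] x [-0.402  0.916 -0.007] y [0.915 0.402 0.013] z [ 0.015 -0.001 -1.   ] F [ 2.1  0.4 -2.9] w0.567 q [-0.45  0.02  0.55  2.01 -0.01  1.1   0.53]
yaw now 23.72 turn -1.08 = 1 x -1.08 ; shift [-0.112  -0.1569  0.0111] = 4 x [-0.028  -0.0392  0.0028]
```

View pics/s14.png

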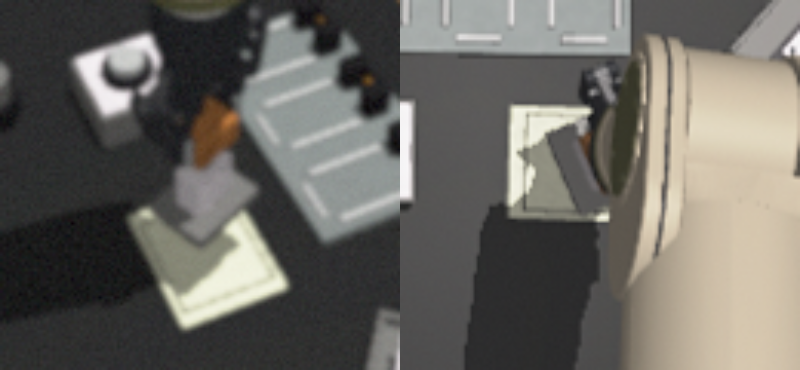

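Call:
apply_moves:
  commands:
    - [0,0,0,-1,1]
    - [-0.02,-0.028,0,0,1]
    - [-0.025,-0.035,0,0,1]
    - [-0.025,-0.035,0,0,1]
    - [-0.025,-0.035,0,0,1]

```text
clock: 58.42
position: [0.3785, -0.2256, 0.1052]
ee_rot: [0.53, 0.848, 0.003, 0.004]
ft_force: [1.4, -0.4, -2.5]
grip_width: 0.568
```

Call:
apply_moves:
  commands:
    - [-0.01,-0.012,0,0,1]
    - [0,0,0,0,1]
    - [0,0,0,0,1]
    - [0,0,0,0,1]

```text
clock: 58.75
position: [0.3643, -0.247, 0.1016]
ee_rot: [0.534, 0.846, 0.002, 0.002]
ft_force: [-0.0, 1.1, -2.4]
grip_width: 0.573
```

```bash
python3 -c "
from look import *
plan(.3625,-.256,.07,24.8)
"
```

```text
t58.75 tcp [ 0.3643 -0.247   0.1016] x [-0.43   0.903 -0.002] y [0.903 0.43  0.005] z [ 0.005  0.001 -1.   ] F [-0.   1.1 -2.4] w0.573 q [-0.26 -0.05  0.75  2.08  0.03  1.09  0.92]
yaw now 25.49 turn 0.69 = 1 x 0.69 ; shift [-0.0074 -0.0056  0.0316] = 1 x [-0.0074 -0.0056  0.0316]
```

Call:
apply_moves:
  commands:
    - [-0.007,-0.005,0,0.6,1]
    - [0,0,0.012,0,1]
    - [0,0,0.015,0,1]
    - [0,0,0.008,0,1]
    - [0,0,0,0,1]

```text
clock: 59.17
position: [0.3657, -0.2531, 0.0646]
ee_rot: [0.535, 0.845, 0.002, 0.002]
ft_force: [-0.4, 0.7, -2.9]
grip_width: 0.575
```

```bash
python3 -c "
from look import *
plan(.3625,-.256,.048,24.8)
"
```

```text
t59.17 tcp [ 0.3657 -0.2531  0.0646] x [-0.428  0.904 -0.002] y [0.904 0.428 0.005] z [ 0.005  0.    -1.   ] F [-0.4  0.7 -2.9] w0.575 q [-0.24  0.04  0.77  2.11 -0.04  1.    0.99]
yaw now 25.32 turn 0.52 = 1 x 0.52 ; shift [-0.0012 -0.0042  0.0166] = 1 x [-0.0012 -0.0042  0.0166]
```

Call:
apply_moves:
  commands:
    - [-0.001,-0.004,0.005,0,1]
    - [0,0,0.004,0,1]
    - [0,0,0.003,0,1]
    - [0,0,0,0,1]

```text
clock: 59.5
position: [0.3632, -0.2556, 0.0521]
ee_rot: [0.534, 0.845, 0.001, 0.002]
ft_force: [-0.3, 0.3, -3.3]
grip_width: 0.573
```

Call:
apply_moves:
  commands:
    - [0,0,0.002,0,1]
    - [0,0,0,0,1]

```text
clock: 59.67
position: [0.3636, -0.2557, 0.0503]
ee_rot: [0.534, 0.846, 0.001, 0.002]
ft_force: [-0.5, 0.1, -3.0]
grip_width: 0.57
```

Call:
apply_moves:
  commands:
    - [0,0,0.001,0,1]
    - [0,0,0,0,1]

```text
clock: 59.83
position: [0.3639, -0.2557, 0.0496]
ee_rot: [0.534, 0.846, 0.002, 0.003]
ft_force: [0.5, -0.3, -2.8]
grip_width: 0.566
```

Call:
apply_moves:
  commands:
    - [0,0,0.002,0,1]
    - [0,0,0,0,1]

```text
clock: 60.0
position: [0.3643, -0.256, 0.0479]
ee_rot: [0.534, 0.845, 0.002, 0.003]
ft_force: [-2.8, 0.5, 2.0]
grip_width: 0.572
```

Call:
apply_moves:
  commands:
    - [0,0,0.002,0,1]
    - [0,0,0,0,1]

```text
clock: 60.17
position: [0.3643, -0.256, 0.0462]
ee_rot: [0.534, 0.845, 0.002, 0.003]
ft_force: [-2.1, 0.7, 3.2]
grip_width: 0.571
```

Call:
apply_moves:
  commands:
    - [0,0,0.002,0,1]
    - [0,0,0,0,1]

```text
clock: 60.33
position: [0.3643, -0.256, 0.0443]
ee_rot: [0.534, 0.845, 0.002, 0.003]
ft_force: [-2.6, 2.2, 3.2]
grip_width: 0.57
```

Call:
apply_moves:
  commands:
    - [0,0,-0.003,0,1]
    - [0,0,0,0,1]

```text
clock: 60.5
position: [0.3644, -0.2561, 0.0476]
ee_rot: [0.534, 0.845, 0.002, 0.003]
ft_force: [-2.8, 0.7, 2.3]
grip_width: 0.567
```

Call:
apply_moves:
  commands:
    - [0,0,0,0,-0.7]
    - [0,0,0,0,-0.7]
    - [0,0,0,0,-0.7]
    - [0,0,0,0,-0.7]
    - [0,0,0,0,-0.7]

```text
clock: 60.92
position: [0.3656, -0.2565, 0.0479]
ee_rot: [0.534, 0.845, 0.002, 0.004]
ft_force: [0.1, -0.6, 0.4]
grip_width: 0.852
```

Call:
apply_moves:
  commands:
    - [0,0,-0.01,0,-0.7]
    - [0,0,-0.03,0,-0.7]
    - [0,0,-0.03,0,-0.7]
    - [0,0,-0.02,0,-0.7]
    - [0,0,-0.01,0,-0.7]

```text
clock: 61.33
position: [0.3617, -0.2567, 0.152]
ee_rot: [0.535, 0.845, -0.0, 0.002]
ft_force: [0.0, -0.4, -0.5]
grip_width: 0.851
```

Call:
apply_moves:
  commands:
    - [0,0,0,0,-0.7]
    - [0.03,0.03,-0.005,0,-0.7]
    - [0.035,0.035,0,0,-0.7]
    - [0.035,0.035,0,0,-0.7]
    - [0.035,0.035,0,0,-0.7]

```text
clock: 61.75
position: [0.421, -0.0999, 0.1613]
ee_rot: [0.543, 0.84, 0.001, 0.007]
ft_force: [1.9, -0.2, 0.3]
grip_width: 0.85
```

Call:
apply_moves:
  commands:
    - [0.035,0.035,0,0,-0.7]
    - [0.035,0.035,0,0,-0.7]
    - [0.03,0.03,0,0,-0.7]
    - [0,0,0,0,-0.7]
    - [0,0,0,0,-0.7]

```text
clock: 62.17
position: [0.465, 0.0265, 0.1594]
ee_rot: [0.539, 0.842, 0.001, 0.006]
ft_force: [-0.0, -0.3, 0.2]
grip_width: 0.853
```

```bash
python3 -c "
from look import *
obs()
im,d,P,r=mods('m15')
roi=np.zeros(d.shape,bool); roi[200:290,340:430]=1
fitcomp(P,roi,.095,.13,30,'head')
hsv=cv2.cvtColor(im,cv2.COLOR_RGB2HSV)
fitcomp(P,roi&(hsv[...,1]>90),-.005,.01,50,'pad')
m=(P[...,0]>.36)&(P[...,1]<-.2)&(P[...,1]>-.55)&(im.min(-1)>120)
fitcomp(P,m,.033,.052,60,'tray')
fitcomp(P,(abs(P[...,0]-.462)<.03)&(abs(P[...,1]-.108)<.03),.055,.075,30,'button')
im2,d2=camera('side')
fitcomp(cloud('side',d2),np.ones(d.shape,bool),.095,.125,100,'head side')
cv2.imwrite('pics/t15.png',im[:,:,::-1])
"
```

```text
t62.17 tcp [0.465  0.0265 0.1594] x [-0.419  0.908 -0.009] y [0.908 0.419 0.009] z [ 0.012 -0.005 -1.   ] F [-0.  -0.3  0.2] w0.853 q [-0.53 -0.02  0.37  1.94  0.02  1.21  0.26]
mid c(0.7212 0.2577) 149x19 ang -88.1 z0.0336 n301 px(194,112)
mid c(0.6726 0.1053) 60x25 ang -89.7 z0.0408 n172 px(250,131)
mid c(0.6727 0.0099) 61x24 ang -88.8 z0.0407 n170 px(286,132)
mid c(0.6739 -0.0847) 61x25 ang 89.9 z0.0405 n174 px(321,132)
mid c(0.5784 0.3910) 60x59 ang 2.8 z0.0443 n227 px(144,163)
mid c(0.5780 -0.3004) 95x45 ang -40.0 z0.0415 n538 px(399,171)
mid c(0.5276 -0.3677) 95x45 ang -40.6 z0.0416 n539 px(424,190)
mid c(0.4629 0.1120) 88x83 ang 1.3 z0.0441 n449 px(245,210)
mid c(0.4788 -0.4323) 97x45 ang -39.5 z0.0415 n565 px(448,209)
head c(0.3618 -0.2530) 50x38 ang 24.8 z0.1122 n328 px(391,251)
pad c(0.3607 -0.2536) 101x93 ang 11.9 z0.0026 n466 px(374,251)
tray c(0.5747 -0.2981) 85x44 ang -40.0 z0.0417 n510 px(400,170)
tray c(0.5239 -0.3644) 84x45 ang -40.2 z0.0418 n518 px(425,190)
tray c(0.4747 -0.4290) 84x45 ang -39.5 z0.0416 n532 px(449,209)
button c(0.4622 0.1086) 49x48 ang -70.2 z0.0633 n276 px(248,208)
head side c(0.5484 1.4776) 405x35 ang -0.2 z0.1108 n420 px(147,16)
head side c(0.0518 0.8099) 240x28 ang -0.1 z0.1096 n531 px(56,103)
head side c(0.0131 -0.0428) 144x62 ang 15.6 z0.1099 n526 px(76,291)
head side c(0.3626 -0.2556) 50x37 ang 26.1 z0.1123 n395 px(249,304)
```

View pics/t15.png

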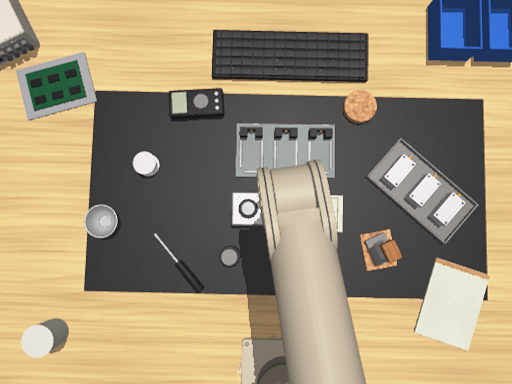

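```bash
python3 -c "
from h import *
print(workorder.hand_in())"
```

```text
the job is handed in; nothing more can be done
None
```

The whole sequence was carried out and the job handed in at about 62 s on the robot's clock; no verdict is reported back. I loaded all three modules into the rack bays and pressed and released the start button. I then moved the modules flat into the tray, stamped the card, and put the stamp back on its pad.

**Last checks (cameras):**
- **Modules:** all three lie level in the tray (tops at about 42 mm, as expected on the tray floor), about 80 mm apart and not stacked.
- **Stamp:** it stands on its pad within a few mm of the centre, with the head at its starting height.
- **Button:** its top reads 63 mm, the same as at the start, so it is up.
- **Other things on the bench:** they look where they were at the start.
- **Arm:** it is clear of everything.

**Problems and doubts:**
- **Height offset:** the reported tool height was about 36 mm below the real fingertips, so the first grasp closed above the module. I measured the offset in the side camera and corrected for it.
- **Tool tilt:** the tool tilted by up to 0.07 rad as the moves built up. Every part still settled flat once released.
- **Push forces:** the readings peaked at about 69 N on the button and 86 N on the stamp, above what was needed but under the 120 N wrist limit.
- **Full press:** I judged the full travel of the button and the stamp from force and height. I did not measure either joint directly.

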